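# Clear and repack the sample transport case

## Task

The empty tube rack has jammed crookedly in the transport case: without forcing it, turn it level inside the case to free its corners, then lift it out and stand it in the stainless tray for washing. Stand every specimen pot from the grey mat upright on the floor of the case, below the rim, and shut the lid fully, leaving the other things on the desk undisturbed.

Things in the scene. Friction and masses are not known exactly. Their poses are not given: they have to be found in the camera images.
- case: white sample transport case, open on top, fixed. Origin under its centre at table height; x points to its hinge side (away from the robot), z up. Outside 176 (x) by 186 (y) by 126 mm high; floor 6 mm, walls 5 mm thick; inside 166 by 176 mm
- case_mouth (a point): centre of the case's mouth, 126 mm above the table, axes as the case. An inturned rim 8 mm thick (underside 118 mm above the table) narrows the mouth to 150 by 150 mm
- pocket (a point): middle of the top of the closed cold-pack pocket moulded along the whole -y end wall of the case: 25 mm wide (case y -88 to -63 mm), its top 42 mm above the case floor (48 mm above the table); a pot on it would stand above the rim
- lid (a joint): lid angle, rad: 0 shut, 1.9 fully open; starts at 1.55 to 1.8. Flat lid 10 mm thick, 192 mm wide, reaching 196 mm from its hinge line, which runs along the case's y at case x = +88 mm, 126 mm above the table. Friction hinge: it stays where it is left; 2 to 4 N at its free edge moves it
- lid_edge (a point): point on the lid's outer face (its top when shut), mid-width, 180 mm from the hinge line, 16 mm from the free edge; z is the outward normal of that face, x points to the hinge line
- rack_center (a point): centre of the empty white tube rack, a block 62 (x) by 140 (y) by 72 mm (z), 160 to 260 g. Starts jammed about 0.32 rad off level about x (parallel to case x): -y end up on the pocket, +y end on the case floor against the +y wall, its upper edge under the inturned rim. So tilted it spans 155 mm and cannot pass the 150 mm mouth; level it has 5 mm to spare at each end
- rack_tab (a point): middle of the grip tab on top of the rack, in the rack's axes: 12 mm thick (x), 50 mm long (y), standing from 72 to 112 mm above the rack's underside; this point is 56 mm above the rack's centre
- tray_center (a point): shallow stainless tray, loose, 0.6 kg: 150 (x) by 240 (y) by 22 mm high, walls and floor 4 mm. Point: its centre, 11 mm above its underside. To the left or to the right of the case
- mat: light grey bench mat, fixed: 190 (x) by 250 (y) by 1 mm, on which the pots stand. Origin under its centre. On the other side of the case from the tray
- pot0_center (a point): screw-cap specimen pot, 92 mm high, upright: 37 mm across, its white cap the top 24 mm; 45 to 105 g, most of it near the foot. Point: on its axis, half-way up (46 mm above its foot). Take it by the cap near its top, or the hand meets the case rim. May be absent (None from the start, for good)
- pot1_center (a point): screw-cap specimen pot, 92 mm high, upright: 37 mm across, its white cap the top 24 mm; 45 to 105 g, most of it near the foot. Point: on its axis, half-way up (46 mm above its foot). Take it by the cap near its top, or the hand meets the case rim. May be absent (None from the start, for good)
- pot2_center (a point): screw-cap specimen pot, 92 mm high, upright: 37 mm across, its white cap the top 24 mm; 45 to 105 g, most of it near the foot. Point: on its axis, half-way up (46 mm above its foot). Take it by the cap near its top, or the hand meets the case rim. May be absent (None from the start, for good)
- pot3_center (a point): screw-cap specimen pot, 92 mm high, upright: 37 mm across, its white cap the top 24 mm; 45 to 105 g, most of it near the foot. Point: on its axis, half-way up (46 mm above its foot). Take it by the cap near its top, or the hand meets the case rim. May be absent (None from the start, for good)
- pot4_center (a point): screw-cap specimen pot, 92 mm high, upright: 37 mm across, its white cap the top 24 mm; 45 to 105 g, most of it near the foot. Point: on its axis, half-way up (46 mm above its foot). Take it by the cap near its top, or the hand meets the case rim. May be absent (None from the start, for good)
- dropper_bottle: bystander: amber bottle, 42 mm across, 105 mm high; origin under its centre
- tip_box_a: bystander: clear-lidded pipette tip box, 85 by 122 by 90 mm high; origin under its centre
- tip_box_b: bystander: open pipette tip box, 85 by 122 by 58 mm high; origin under its centre
- slide_box: bystander: blue-grey box of slides beyond the mat, 34 by 84 by 30 mm high; origin under its centre
- marker: bystander: dark marker pen lying flat, 135 by 12 by 12 mm; origin under its centre

How it is judged:
By the outcome, as a careful person would: the job done as asked, in the order asked, and still so for the second after the job is handed in, with the robot touching nothing.
Of pot0, pot1, pot2, pot3, pot4 only 3 to 5 are there at a start; the rules pass over those that are not, and their reading is None.
At some moment in a run one of pot0, pot1, pot2, pot3, pot4, wash_tray may be knocked a few centimetres aside while the robot is not near it.
It also fails if it takes over 210 s, if anything falls off the work surface, if the arm or the gripper's body presses on something with over 40 N, if the wrist force passes 120 N, or if a joint passes its speed limit or range.

## Robot

A 7-joint arm with a two-finger parallel gripper is mounted at the origin on the work surface. World frame = base frame: x ahead of the robot, y to its left, z up, the work surface at z = 0. Lengths are in mm, angles in rad, forces in N, time in s.
With the tool pointing down it reaches from about 425 to 875 mm from the base axis. Payload 9.9 kg.
Tool frame: the origin (TCP) lies between the finger pads; the fingertips stand 14 mm ahead of it and the grasp point (between the pads) lies 5 mm behind it (manip.nose_length is the distance from the TCP to the fingertips, in mm); z points along the fingers, y is the line along which they close (so a half turn about z gives the same grasp; the last joint's range is limited). The gripper opens to 85 mm and grips with 20 to 120 N. Pads are 22 mm wide; open, the fingers measure 114 mm over their backs; the gripper's body (76 mm by 85 mm) begins 54 mm behind the grasp point. The pads swing forward as they close: fully open they stand 13 mm farther back than shut.
Start: joints at [-1.244, 0.576, 0.025, 1.437, -0.015, 1.129, -0.057], TCP at [269.55, 618.848, 245.289] pointing down, gripper open.
Joint ranges: [-2.76, 2.76], [-0.34, 2.15], [-1.52, 1.57], [0.19, 2.46], [-1.09, 4.23], [0.17, 1.99], [-2.82, 2.82]. Speed limits (rad/s): [2.22, 2.22, 3.01, 3.01, 3.14, 3.14, 3.14].

## Interface

Orientations are given as a unit quaternion [w, x, y, z].
In Python, from bench import manip gives the robot as it stands.
- The arm moves only by the shell command python3 -m creep 'ROWS' [FORCE]. ROWS is JSON, a list of rows, each a list of 3 entries, a list of its own where there are three numbers: the gripper command: -1 is shut, 1 is fully open, values between are in proportion, then the shift along the tool's x, y, z in units of 400 mm (1.0 is 400 mm), then the turn, a rotation vector about the tool's x, y, z in units of 360 degrees (1.0 is 360 degrees). In form: [[grip, [tx, ty, tz], [ax, ay, az]], ...]. A call has 1 to 10 rows; each row shifts and turns the commanded pose from where the row before left it, along the tool's axes as they then stand; what a row does not reach is not made up. A row lasts 1/8 s, in which the tool goes at most 62.5 mm and 10.7 degrees, less where a joint would pass 70% of its speed; a pose out of reach is approached as far as the arm can. A call with a number of a shift or a turn outside -1 to 1 is refused whole. A call with a gripper value outside its range is refused whole. The fingers move at their own pace and stop on an object; FORCE is the grip in N (left out, the last holds). Time passes only in rows, so rows that do not move let the fingers close. It gives the time, the measured TCP pose, the force, the opening and the grip force at its end, in the units of the state.
- manip.sense(): the state, without advancing time (a new reading comes with each control period).
- manip.read_camera(name): name is "scene" or "top" or "wrist"; returns the picture (384x512x3 uint8, blue, green, red); there is no depth.
- manip.get_calibration(name): a dict with "mtx" (3x3 intrinsics, pixels), "rvec" (rotation vector, rad) and "tvec" (3), from world to camera coordinates, as OpenCV has them. Camera axes: x right, y down, z forward; pixel columns grow to the right and rows downward; lengths in mm; the calibration is good to about 2 mm. A picture is of the moment at which its call begins: read the wrist's pose just before it. get_calibration takes no time and is no camera call; for the wrist camera it gives the pose at the moment of the call.
- manip.sign_off(): hands the job in; it is judged then, once.
The state is a dict: "time": time; "q": joint angles; "qd": joint speeds; "tau": joint torques, N m; "eef_pos": TCP position; "ee_rot": TCP orientation; "ft_force": force on the tool from outside, world axes, zero at the start; "moment": the same for the moment, N m; "grip_width": finger opening in mm; "gripper_force": force on a finger pad.
Only numpy, scipy, OpenCV 4.12 (cv2) and the standard library are available. Lean on these libraries where they do the work, as an engineer would, in place of code of your own. Each camera call takes 0.05 s, during which the arm holds its last target. There are 200 camera calls.

## Working session

There is one attempt and no reset: what is moved stays moved. The work goes in short steps, Python scripts to look and compute and a shell command to move; the robot and the scene stay as the last step left them, time stands still between calls to the robot, and variables do not carry over. Pictures are saved under pics/ and viewed, at most 14 in all, crops included, and the job is handed in when it is done.

```bash
mkdir -p pics; ls; python3 - <<'E'
from bench import manip
import cv2
s=manip.sense();print(s)
for n in("scene","top"):
    im=manip.read_camera(n);cv2.imwrite(f"pics/{n}0.png",cv2.resize(im,(800,600),interpolation=cv2.INTER_CUBIC));print(n,manip.get_calibration(n))
E
```

```text
pics
{'time': 0.0, 'q': array([-1.24379204,  0.57652314,  0.02485132,  1.43790272, -0.01500858,
        1.12899105, -0.05653856]), 'qd': array([ 4.52792854e-05,  1.25844521e-03, -2.58923775e-03, -1.53037059e-03,
       -8.44519976e-04,  2.09132276e-04,  3.63440760e-04]), 'tau': array([-2.35970721e-03, -7.65780330e+01,  2.24963464e+00, -2.85950643e+01,
        1.52853207e-02,  1.32539525e-02,  2.39726216e-05]), 'eef_pos': array([269.38432055, 618.45307811, 244.45069175]), 'ee_rot': array([-1.27059418e-04,  2.03967717e-01,  9.78977272e-01, -8.09888491e-04]), 'ft_force': array([0.73037294, 0.48264142, 0.19002427]), 'moment': array([ 0.08020502, -0.00581139,  0.04654246]), 'gripper_force': 0.0, 'grip_width': 85.22366193068719}
scene {'mtx': array([[465.43938133,   0.        , 264.28288809],
       [  0.        , 465.43938133, 185.6612539 ],
       [  0.        ,   0.        ,   1.        ]]), 'rvec': array([ 0.74852996,  2.5231764 , -1.18515715]), 'tvec': array([ 469.23053001, -108.14852775, 1579.69885785])}
top {'mtx': array([[495.78463718,   0.        , 255.40310063],
       [  0.        , 495.78463718, 184.86011285],
       [  0.        ,   0.        ,   1.        ]]), 'rvec': array([ 2.15532222, -2.12570187,  0.19676328]), 'tvec': array([ -16.8446877 ,  588.77898607, 1189.94145671])}
```

View pics/scene0.png

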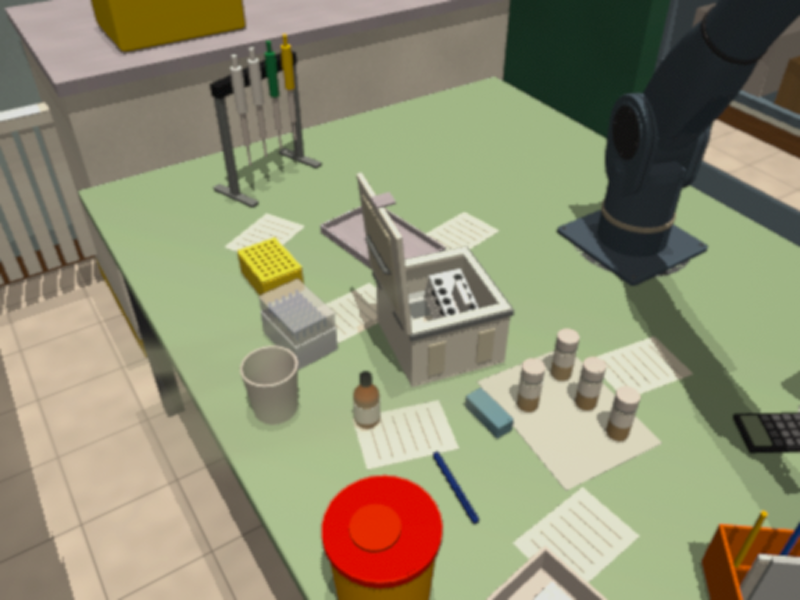

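View pics/top0.png

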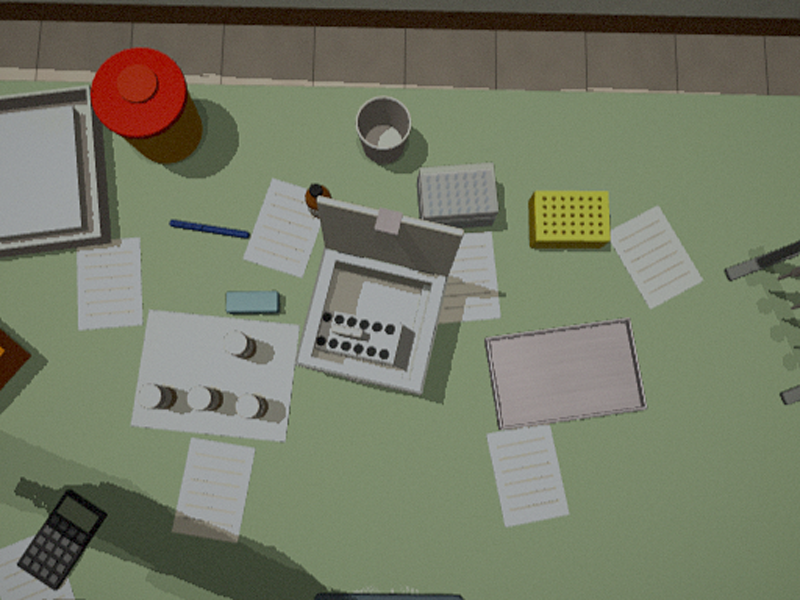

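```bash
cat > h.py <<'E'
from bench import manip
import cv2, numpy as np
from scipy.spatial.transform import Rotation as R
def cal(n):
    c=manip.get_calibration(n); return c["mtx"],R.from_rotvec(np.ravel(c["rvec"])).as_matrix(),np.ravel(c["tvec"])
def p2w(n,u,v,z,c=None):
    K,M,t=c or cal(n); d=M.T@np.linalg.inv(K)@[u,v,1]; o=-M.T@t
    return (o+d*(z-o[2])/d[2]).round(1)
def w2p(n,P,c=None):
    K,M,t=c or cal(n); q=(M@np.atleast_2d(P).T).T+t; q=(K@q.T).T; return (q[:,:2]/q[:,2:]).round(1)
def rot(): 
    w=manip.sense()["ee_rot"]; return R.from_quat([w[1],w[2],w[3],w[0]])
def plan(pos,Rt):
    "shift in tool axes (units) and turn (units) to reach pose"
    s=manip.sense(); r=rot(); d=r.inv().apply(np.array(pos)-s["eef_pos"])/400
    t=(r.inv()*Rt).as_rotvec()/(2*np.pi); return d.round(4),t.round(4)
def down(yaw): # tool down; tool y axis at world angle yaw
    y=np.array([np.cos(yaw),np.sin(yaw),0]);z=np.array([0,0,-1.]);return R.from_matrix(np.c_[np.cross(y,z),y,z])
E
python3 - <<'E'
from h import *
im=manip.read_camera("top");c=cal("top")
a=im[125:255,185:305];cv2.imwrite("pics/case1.png",cv2.resize(a,None,fx=4.6,fy=4.6,interpolation=cv2.INTER_CUBIC))
a=im[195:285,80:195];cv2.imwrite("pics/mat1.png",cv2.resize(a,None,fx=6,fy=6,interpolation=cv2.INTER_CUBIC))
print(w2p("top",[[269,618,245],[600,0,0],[600,300,0]]), rot().as_matrix().round(2))
E
```

```text
[[-60.4 322.5]
 [251.8 183.8]
 [136.2 182.1]] [[-0.92  0.4  -0.  ]
 [ 0.4   0.92 -0.  ]
 [-0.   -0.   -1.  ]]
```

View pics/case1.png

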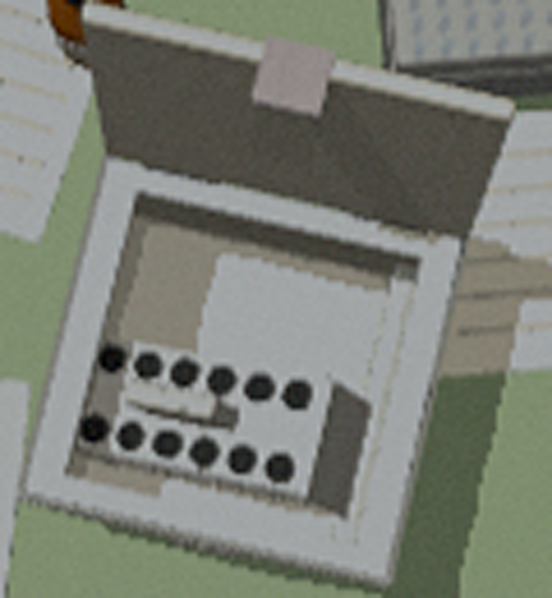

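View pics/mat1.png

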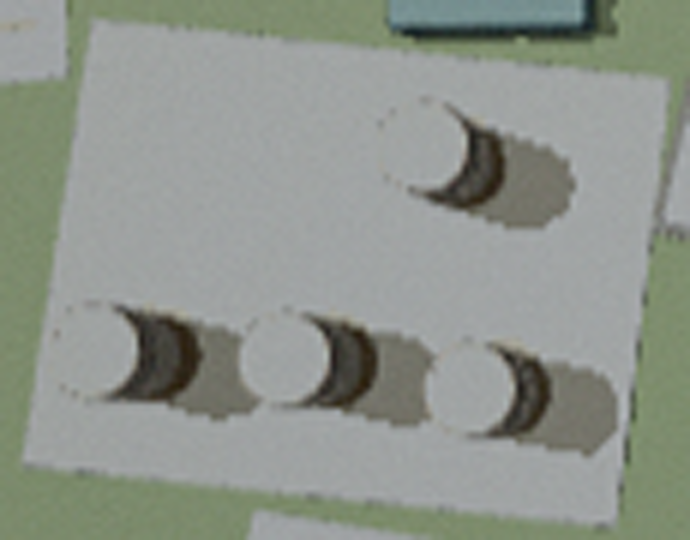

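```bash
python3 - <<'E'
from h import *
c=cal("top")
f=lambda x,y,z,s=4.6,ou=185,ov=125:p2w("top",ou+(x+.5)/s-.5,ov+(y+.5)/s-.5,z,c)
o=[f(*p,126) for p in((105,160),(458,240),(388,582),(30,497))];m=[f(*p,126) for p in((137,195),(420,262),(345,542),(68,475))]
for q in(o,m):
    q=np.array(q);print(q.tolist(),q.mean(0)); e=[np.linalg.norm(q[i]-q[(i+1)%4]) for i in range(4)];a=[np.degrees(np.arctan2(*(q[i]-q[j])[[1,0]])) for i,j in((0,3),(1,2),(0,1),(3,2))];print(np.round(e),np.round(a,1))
for k in((137,403),(215,408),(235,410),(128,402)):print("tab",f(*k,133))
print("lidcorner",f(85,10,320),f(512,110,320))
g=lambda x,y,z:f(x,y,z,6,80,195)
for k in((427,148),(95,351),(285,358),(471,389)):print("pot",g(*k,93))
print("mat",[g(*k,1).tolist() for k in((92,20),(668,80),(612,525),(25,465))])
print("tray",[p2w("top",u*.64,v*.64,22,c).tolist() for u,v in((486,338),(630,320),(647,407),(499,428))])
print("tips etc",[p2w("top",u*.64,v*.64,z,c).tolist() for u,v,z in((317,190,100),(458,180,90),(252,302,30))])
E
```

```text
[[635.3, 106.4, 126.0], [596.3, -75.1, 126.0], [422.3, -40.6, 126.0], [462.2, 138.9, 126.0]] [529.025  32.4   126.   ]
[186. 177. 184. 176.] [-10.6 -11.2  77.9  77.5]
[[617.2, 89.5, 126.0], [584.6, -55.7, 126.0], [441.9, -19.0, 126.0], [473.4, 120.3, 126.0]] [529.275  33.775 126.   ]
[149. 147. 143. 147.] [-12.1 -14.4  77.3  77.3]
tab [509.4  86.2 133. ]
tab [507.5  47.1 133. ]
tab [506.6  37.1 133. ]
tab [509.8  90.8 133. ]
lidcorner [658.3 100.4 320. ] [617.  -83.9 320. ]
pot [495.  239.5  93. ]
pot [413.7 365.   93. ]
pot [411.9 290.9  93. ]
pot [400.9 217.9  93. ]
mat [[556.8, 403.4, 1.0], [534.5, 155.9, 1.0], [346.9, 172.8, 1.0], [368.6, 418.8, 1.0]]
tray [[514.9, -151.1, 22.0], [547.8, -387.0, 22.0], [407.6, -409.1, 22.0], [371.5, -170.9, 22.0]]
tips etc [[735.4, 122.5, 100.0], [758.8, -99.5, 90.0], [567.1, 228.5, 30.0]]
```

```bash
python3 - <<'E'
from h import *
print(plan([508,62,330],down(np.radians(-12))))
E
```

```text
(array([-1.1025, -1.0378, -0.2121]), array([-2.00e-04,  1.00e-04,  2.18e-01]))
```

```bash
python3 -m creep '[[1,[0,0,-0.1],[0,0,0]],[1,[0,0,-0.1121],[0,0,0]],[1,[-0.1002,-0.0943,0],[0,0,0]],[1,[-0.1002,-0.0943,0],[0,0,0]],[1,[-0.1002,-0.0943,0],[0,0,0]],[1,[-0.1002,-0.0943,0],[0,0,0]],[1,[-0.1002,-0.0943,0],[0,0,0]],[1,[-0.1002,-0.0943,0],[0,0,0]],[1,[-0.1002,-0.0943,0],[0,0,0]],[1,[-0.1002,-0.0943,0],[0,0,0]]]' 40
python3 -m creep '[[1,[-0.1002,-0.0943,0],[0,0,0]],[1,[-0.1002,-0.0943,0],[0,0,0]],[1,[-0.1002,-0.0943,0],[0,0,0]],[1,[0,0,0],[0,0,0.0273]],[1,[0,0,0],[0,0,0.0273]],[1,[0,0,0],[0,0,0.0273]],[1,[0,0,0],[0,0,0.0273]]]'
python3 -m creep '[[1,[0,0,0],[0,0,0.0273]],[1,[0,0,0],[0,0,0.0273]],[1,[0,0,0],[0,0,0.0273]],[1,[0,0,0],[0,0,0.0273]],[1,[0,0,0],[0,0,0]]]'
python3 - <<'E'
from h import *
print(plan([508,62,330],down(np.radians(-12))))
c=cal("wrist");im=manip.read_camera("wrist");np.savez("w1.npz",K=c[0],M=c[1],t=c[2]);print(-c[1].T@c[2],c)
cv2.imwrite("pics/w1.png",cv2.resize(im,(800,600),interpolation=cv2.INTER_CUBIC))
E
```

```text
time: 1.4
eef_pos: [443.4, 212.4, 330.1]
ee_rot: [0.0, 0.204, 0.979, 0.0]
ft_force: [2.4, -0.5, 0.8]
grip_width: 85.4
gripper_force: 0.0
time: 2.28
eef_pos: [507.9, 62.3, 329.9]
ee_rot: [-0.0, 0.524, 0.852, -0.0]
ft_force: [0.5, 0.4, -0.7]
grip_width: 85.4
gripper_force: 0.0
time: 2.9
eef_pos: [507.9, 62.5, 329.9]
ee_rot: [-0.0, 0.778, 0.629, -0.0]
ft_force: [0.2, -1.0, -0.5]
grip_width: 85.3
gripper_force: 0.0
(array([-0.0013,  0.0005, -0.0001]), array([-0.0001,  0.0001, -0.0003]))
[524.19862994 141.60918047 460.40045027] (array([[300.96410706,   0.        , 258.5043356 ],
       [  0.        , 300.96410706, 188.93001848],
       [  0.        ,   0.        ,   1.        ]]), array([[ 9.77731803e-01, -2.09857435e-01, -6.14486147e-04],
       [-1.99129205e-01, -9.28664984e-01,  3.12935949e-01],
       [-6.62425873e-02, -3.05845067e-01, -9.49774033e-01]]), array([-482.52502265,   91.8148921 ,  515.31113547]))
```

View pics/w1.png

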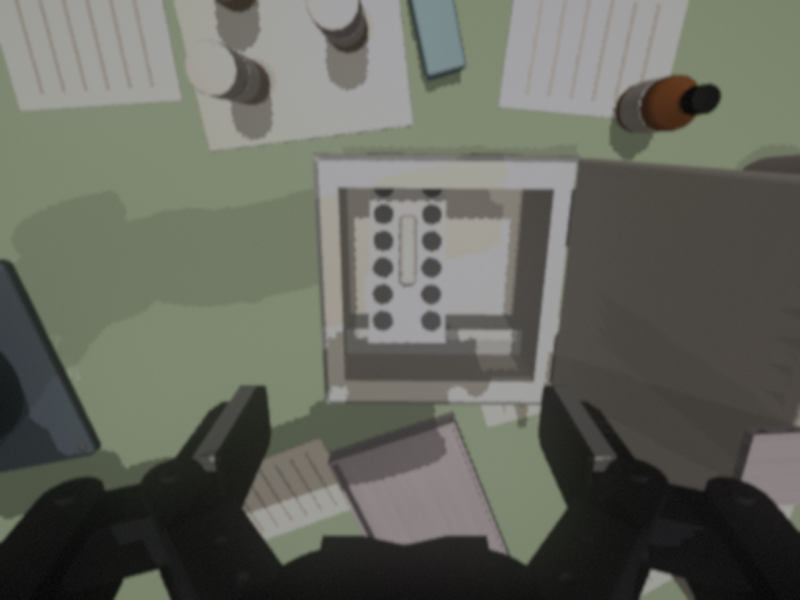

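```bash
python3 - <<'E'
from h import *
d=np.load("w1.npz");c=(d["K"],d["M"],d["t"])
g=lambda x,y,z:p2w(0,(x+.5)*.64-.5,(y+.5)*.64-.5,z,c)
print([g(*p,126).tolist() for p in((316,156),(578,158),(550,403),(328,403))])
print("mouth",[g(*p,126).tolist() for p in((339,188),(553,188),(535,381),(345,381))])
o=np.array([529,32.5,0]);C=R.from_euler("z",-12,degrees=True)
to=lambda P:C.inv().apply(np.array(P)-o).round(1)
for zz,p in((127,(408,215)),(142,(408,285)),(135,(400,250)),(135,(416,250))):print(g(*p,zz),to(g(*p,zz)))
# predicted
for th in(.32,):
  X=R.from_euler("x",-th)
  for x in(-28,):
    ctr=np.array([x,10.3,62.2])
    loc=np.array([[6,25,76],[-6,25,76],[6,-25,76],[-6,-25,76],[31,-70,36],[-31,-70,36]])
    P=C.apply(X.apply(loc)+ctr)+o; print((w2p(0,P,c)/.64).round().tolist())
E
```

```text
[[463.1, 144.5, 126.0], [637.6, 105.7, 126.0], [597.1, -80.4, 126.0], [421.3, -42.8, 126.0]]
mouth [[473.0, 120.5, 126.0], [618.7, 89.2, 126.0], [587.7, -58.0, 126.0], [439.7, -26.3, 126.0]]
[516.1  92.2 127. ] [-25.   55.7 127. ]
[506.3  46.2 142. ] [-25.1   8.7 142. ]
[505.7  70.5 135. ] [-30.7  32.3 135. ]
[516.7  68.1 135. ] [-19.4  32.3 135. ]
[[412.0, 212.0], [395.0, 212.0], [412.0, 282.0], [395.0, 282.0], [443.0, 341.0], [365.0, 341.0]]
```

```bash
cat >> h.py <<'E'
O=np.array([529.2,32.2,0]);C=R.from_euler("z",-12,degrees=True)
CY=down(np.radians(-12))
def case(x,y,z): return C.apply([x,y,z])+O
E
python3 - <<'E'
from h import *
T=C*R.from_euler("x",-.32)*C.inv()*CY
for lz in(147,57):
    P=C.apply(R.from_euler("x",-.32).apply([0,0,lz])+[-25.5,9,62.2])+O
    print(P,plan(P,T))
E
```

```text
[515.74254503  91.53587792 201.73760646] (array([0.075 , 0.0043, 0.3206]), array([-0.    , -0.0509,  0.0002]))
[509.85635913  63.84355054 116.30641883] (array([0.0043, 0.0043, 0.5342]), array([-0.    , -0.0509,  0.0002]))
```

```bash
python3 -m creep '[[-0.1,[0.025,0.0014,0.1],[0,0,0]],[-0.1,[0.025,0.0014,0.1],[0,0,0]],[-0.1,[0.025,0.0015,0.12],[0,0,0]],[-0.1,[0,0,0],[0,-0.0255,0]],[-0.1,[0,0,0],[0,-0.0254,0]],[-0.1,[0,0,0.04],[0,0,0]],[-0.1,[0,0,0.04],[0,0,0]],[-0.1,[0,0,0.04],[0,0,0]],[-0.1,[0,0,0],[0,0,0]]]'
python3 - <<'E'
from h import *
im=manip.read_camera("wrist")
cv2.imwrite("pics/w2.png",cv2.resize(im,(800,600),interpolation=cv2.INTER_CUBIC))
P=C.apply(R.from_euler("x",-.32).apply([0,0,57])+[-25.5,9,62.2])+O
print(plan(P,C*R.from_euler("x",-.32)*C.inv()*CY))
E
```

```text
time: 4.08
eef_pos: [512.2, 76.3, 155.8]
ee_rot: [0.099, 0.767, 0.621, -0.125]
ft_force: [-0.5, 0.7, -0.1]
grip_width: 38.5
gripper_force: 0.0
(array([ 0.0008, -0.0004,  0.1055]), array([-0.0003,  0.    , -0.    ]))
```

View pics/w2.png

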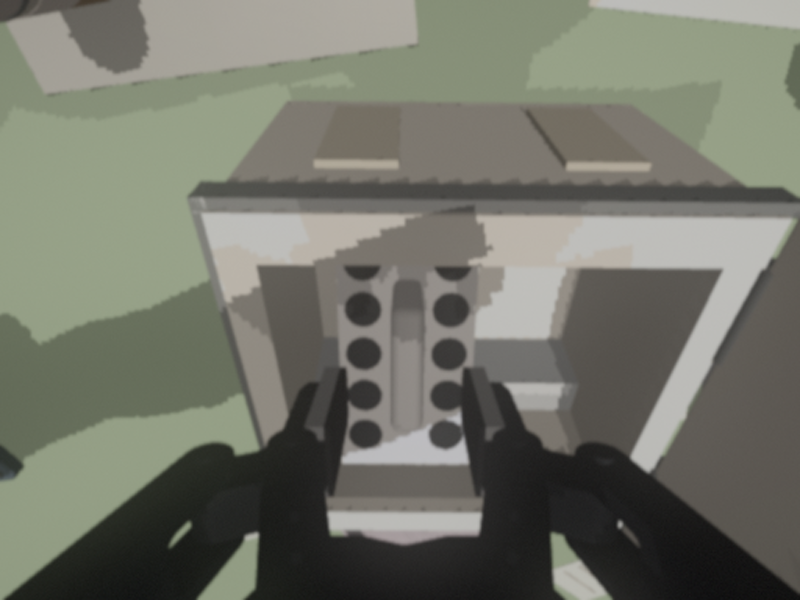

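```bash
python3 -m creep '[[-0.1,[0.0003,0,0.035],[0,0,0]],[-0.1,[0.0003,0,0.035],[0,0,0]],[-0.1,[0,0,0.0355],[0,0,0]],[-0.1,[0,0,0],[0,0,0]],[-1,[0,0,0],[0,0,0]],[-1,[0,0,0],[0,0,0]],[-1,[0,0,0],[0,0,0]],[-1,[0,0,0],[0,0,0]],[-1,[0,0,0],[0,0,0]]]' 60
python3 - <<'E'
from h import *
s=manip.sense();print(s["ft_force"],s["moment"],s["eef_pos"])
E
```

```text
time: 5.25
eef_pos: [510.4, 64.0, 116.7]
ee_rot: [0.1, 0.768, 0.62, -0.124]
ft_force: [0.1, 2.0, 3.6]
grip_width: 11.2
gripper_force: 60.1
[0.1481873  1.98883467 3.55683653] [ 0.2810288  -0.11640259 -0.09497046] [510.446162    64.00850056 116.72474041]
```

```bash
python3 -m creep '[[-1,[-0.004,0,-0.0119],[0,0,0]],[-1,[-0.004,0,-0.0119],[0,0,0]],[-1,[-0.004,0,-0.0119],[0,0,0]],[-1,[-0.004,0,-0.0119],[0,0,0]],[-1,[-0.004,0,-0.0119],[0,0,0]],[-1,[0,0,0],[0,0,0]]]'
python3 -m creep '[[-1,[-0.0107,0,0.0035],[0,0,0]],[-1,[-0.0107,0,0.0035],[0,0,0]],[-1,[0,0,0],[0,0,0]]]'
python3 - <<'E'
from h import *
im=manip.read_camera("wrist");s=manip.sense();print(s["ft_force"],s["moment"])
cv2.imwrite("pics/w3.png",cv2.resize(im,(800,600),interpolation=cv2.INTER_CUBIC))
E
```

```text
time: 6.0
eef_pos: [510.3, 63.8, 141.9]
ee_rot: [0.1, 0.768, 0.62, -0.124]
ft_force: [0.0, -0.3, -1.4]
grip_width: 11.3
gripper_force: 59.3
time: 6.38
eef_pos: [508.0, 54.2, 141.5]
ee_rot: [0.1, 0.768, 0.62, -0.124]
ft_force: [0.4, 0.4, -2.1]
grip_width: 11.0
gripper_force: 59.3
[-0.63834348  0.11153603 -2.05503132] [ 0.54122104 -0.11011712  0.00349228]
```

View pics/w3.png

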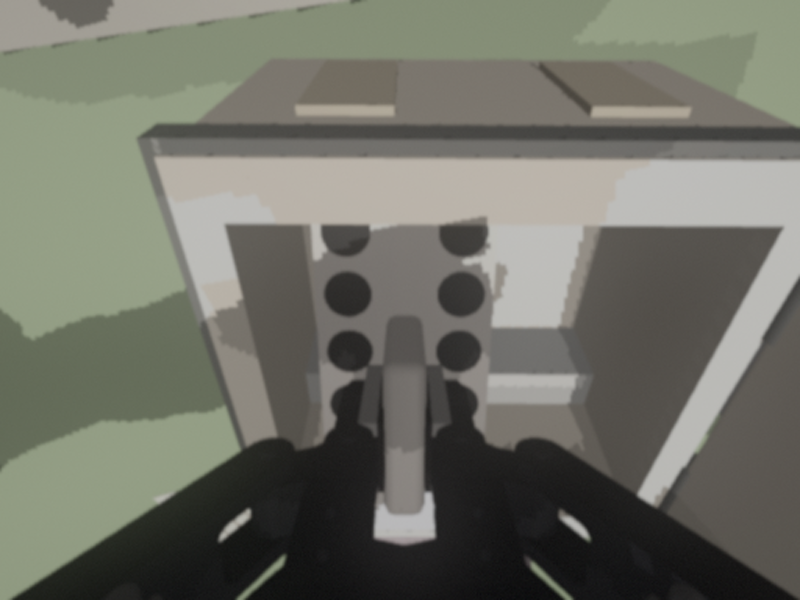

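```bash
python3 -m creep '[[-1,[-0.0076,0,0],[0,0.0085,0]],[-1,[-0.0076,0,0],[0,0.0085,0]],[-1,[-0.0076,0,0],[0,0.0085,0]],[-1,[0,0,0],[0,0,0]]]'
python3 -m creep '[[-1,[-0.0076,0,0],[0,0.0085,0]],[-1,[-0.0076,0,0],[0,0.0085,0]],[-1,[-0.0076,0,0],[0,0.0085,0]],[-1,[0,0,0],[0,0,0]],[-1,[0,0,0],[0,0,0]]]'
python3 - <<'E'
from h import *
c=cal("wrist");im=manip.read_camera("wrist");s=manip.sense();print(s["ft_force"],s["moment"],C.inv().apply(s["eef_pos"]-O))
np.savez("w4.npz",K=c[0],M=c[1],t=c[2])
cv2.imwrite("pics/w4.png",cv2.resize(im,(800,600),interpolation=cv2.INTER_CUBIC))
E
```

```text
time: 6.92
eef_pos: [506.2, 45.1, 144.4]
ee_rot: [0.05, 0.776, 0.625, -0.062]
ft_force: [0.1, -0.5, -1.9]
grip_width: 11.1
gripper_force: 59.3
time: 7.55
eef_pos: [504.5, 38.2, 144.7]
ee_rot: [-0.0, 0.778, 0.629, -0.0]
ft_force: [0.0, -0.3, -1.9]
grip_width: 11.2
gripper_force: 59.3
[ 0.43656037  0.35280491 -1.89558698] [-0.00865118 -0.0267226  -0.00625733] [-25.37810552   0.93975305 144.68578376]
```

View pics/w4.png

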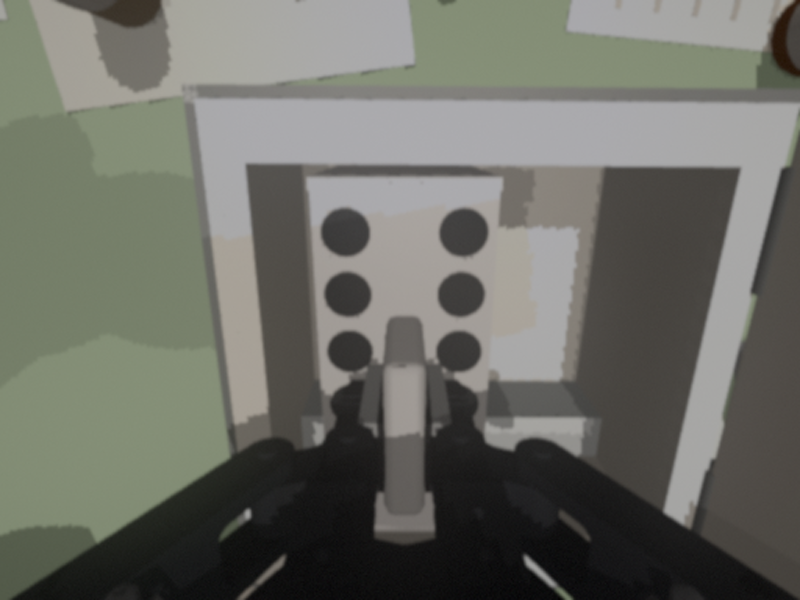

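```bash
python3 - <<'E'
from h import *
d=np.load("w4.npz");c=(d["K"],d["M"],d["t"])
g=lambda x,y,z:C.inv().apply(p2w(0,(x+.5)*.64-.5,(y+.5)*.64-.5,z,c)-O).round(1)
print(g(405,177,124),g(450,164.5,126),g(450,164.5,118),g(308,177,124),g(503,177,124), g(248,164,126),g(745,164,126))
E
```

```text
[-25.7  70.7 124. ] [-11.9  74.4 126. ] [-11.2  74.1 118. ] [-56.   70.7 124. ] [  4.9  70.6 124. ] [-73.7  74.8 126. ] [ 78.2  74.4 126. ]
```

```bash
python3 -m creep '[[-1,[-0.003,0,0],[0,0,0]],[-1,[0,0,-0.015],[0,0,0]],[-1,[0,0,-0.025],[0,0,0]],[-1,[0,0,-0.025],[0,0,0]],[-1,[0,0,-0.025],[0,0,0]],[-1,[0,0,-0.025],[0,0,0]],[-1,[0,0,0],[0,0,0]]]'
python3 -m creep '[[-1,[0,0,-0.035],[0,0,0]],[-1,[0,0,-0.05],[0,0,0]],[-1,[0,0,-0.05],[0,0,0]],[-1,[0,0,-0.035],[0,0,0]],[-1,[0,0,0],[0,0,0]]]'
python3 - <<'E'
from h import *
im=manip.read_camera("top");cv2.imwrite("pics/t5.png",cv2.resize(im,(800,600),interpolation=cv2.INTER_CUBIC))
print(plan([460.5,-279.5,220],down(np.radians(8))))
E
```

```text
time: 8.48
eef_pos: [504.6, 36.3, 191.8]
ee_rot: [0.0, 0.778, 0.628, 0.001]
ft_force: [0.1, 0.0, -1.8]
grip_width: 11.2
gripper_force: 59.3
time: 9.1
eef_pos: [504.7, 36.3, 259.9]
ee_rot: [0.0, 0.778, 0.628, 0.001]
ft_force: [0.2, 1.0, -1.3]
grip_width: 10.9
gripper_force: 59.4
(array([-0.7949,  0.0595,  0.0969]), array([ 0.0001, -0.0001, -0.056 ]))
```

View pics/t5.png

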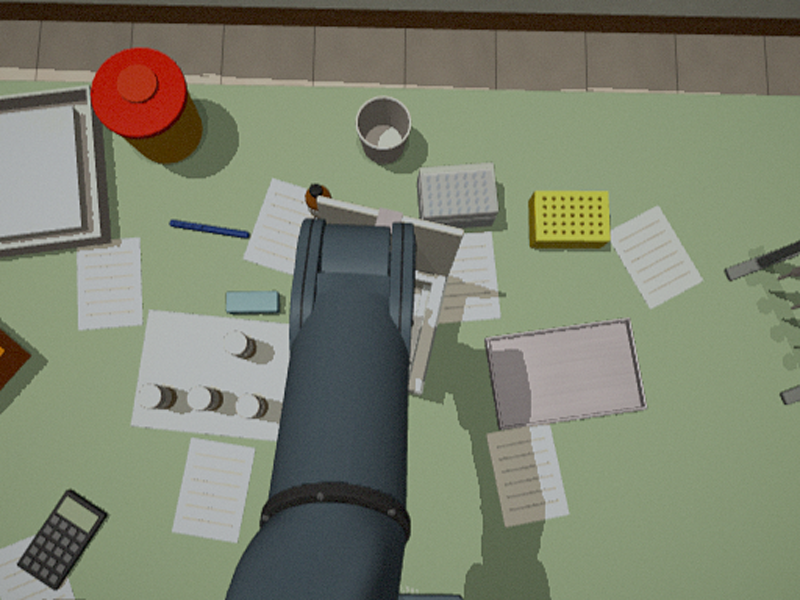

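```bash
python3 -m creep '[[-1,[-0.1136,0.0085,0],[0,0,0]],[-1,[-0.1136,0.0085,0],[0,0,0]],[-1,[-0.1136,0.0085,0],[0,0,0]],[-1,[-0.1136,0.0085,0],[0,0,0]],[-1,[-0.1136,0.0085,0],[0,0,0]],[-1,[-0.1136,0.0085,0],[0,0,0]],[-1,[-0.1133,0.0085,0],[0,0,0]],[-1,[0,0,0.05],[0,0,-0.028]],[-1,[0,0,0.0469],[0,0,-0.028]],[-1,[0,0,0],[0,0,0]]]'
python3 - <<'E'
from h import *
print(plan([460.5,-279.5,98],down(np.radians(8))))
im=manip.read_camera("top");cv2.imwrite("pics/t6.png",im)
a=cv2.imread("pics/t5.png");b=cv2.resize(im,(800,600),interpolation=cv2.INTER_CUBIC)
cv2.imwrite("pics/t6.png",cv2.resize(b[170:450,280:680],(800,560)))
E
```

```text
time: 10.4
eef_pos: [459.3, -279.1, 218.2]
ee_rot: [-0.002, 0.657, 0.754, -0.0]
ft_force: [0.6, -0.2, -1.7]
grip_width: 11.3
gripper_force: 59.2
(array([-0.0024,  0.0036,  0.3005]), array([-0.0005, -0.0005, -0.0002]))
```

View pics/t6.png

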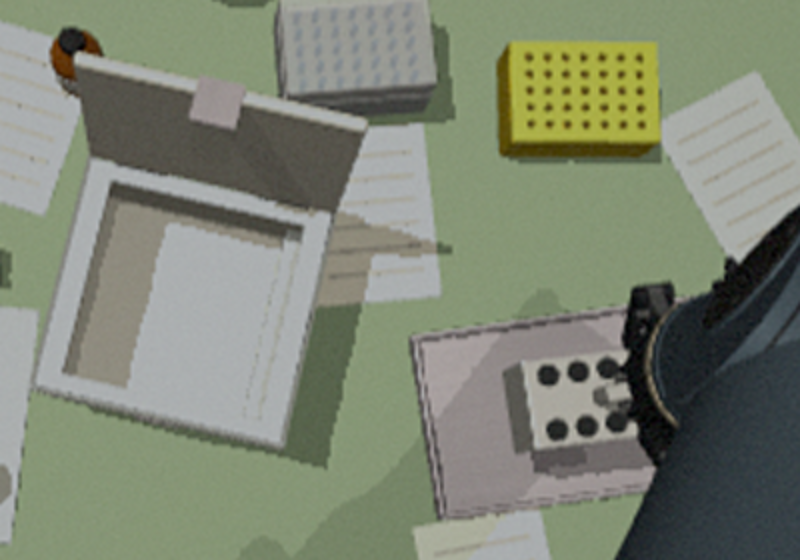

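```bash
python3 -m creep '[[-1,[-0.0024,0.0036,0.08],[0,0,0]],[-1,[0,0,0.08],[0,0,0]],[-1,[0,0,0.08],[0,0,0]],[-1,[0,0,0.03],[0,0,0]],[-1,[0,0,0.015],[0,0,0]],[-1,[0,0,0.0075],[0,0,0]],[-1,[0,0,0.003],[0,0,0]],[-1,[0,0,0],[0,0,0]]]'
```

```text
time: 11.45
eef_pos: [462.3, -280.4, 102.3]
ee_rot: [0.0, 0.656, 0.755, 0.0]
ft_force: [0.4, -0.2, -1.4]
grip_width: 11.2
gripper_force: 59.2
```

```bash
for i in 1; do python3 -m creep '[[-1,[0,0,0.007],[0,0,0]],[-1,[0,0,0],[0,0,0]]]'; python3 -m creep '[[-1,[0,0,0.004],[0,0,0]],[-1,[0,0,0],[0,0,0]]]'; python3 -m creep '[[-1,[0,0,0.003],[0,0,0]],[-1,[0,0,0],[0,0,0]]]'; done | grep -E "eef_pos|ft"
```

```text
eef_pos: [462.0, -280.2, 98.9]
ft_force: [0.5, -0.1, -1.7]
eef_pos: [462.1, -280.1, 97.8]
ft_force: [-1.4, 2.4, 5.1]
eef_pos: [462.1, -280.0, 97.7]
ft_force: [-5.4, 5.6, 21.5]
```

```bash
python3 -m creep '[[-1,[0,0,-0.0035],[0,0,0]],[-1,[0,0,0],[0,0,0]],[0,[0,0,0],[0,0,0]],[0,[0,0,0],[0,0,0]],[0,[0,0,0],[0,0,0]],[0,[0,0,-0.04],[0,0,0]],[0,[0,0,-0.08],[0,0,0]],[0,[0,0,-0.15],[0,0,0]],[0,[0,0,-0.15],[0,0,0]],[0,[0,0,-0.15],[0,0,0]]]'
python3 - <<'E'
from h import *
im=manip.read_camera("top")
b=cv2.resize(im,(800,600),interpolation=cv2.INTER_CUBIC);cv2.imwrite("pics/t7.png",b)
print(plan([430,225,300],down(np.radians(-12))),plan([430,225,300],down(np.radians(85))),manip.sense()["q"])
E
```

```text
time: 13.45
eef_pos: [461.4, -280.4, 328.9]
ee_rot: [0.0, 0.656, 0.755, 0.0]
ft_force: [0.7, 0.3, -0.4]
grip_width: 42.9
gripper_force: 0.0
(array([1.2682, 0.0915, 0.085 ]), array([0.0017, 0.0006, 0.0554])) (array([1.2682, 0.0915, 0.085 ]), array([ 0.0007,  0.0018, -0.2141])) [ 0.15573235  0.32015171  0.42911678  1.65981222 -0.14411136  1.1812089
  0.75737298]
```

View pics/t7.png

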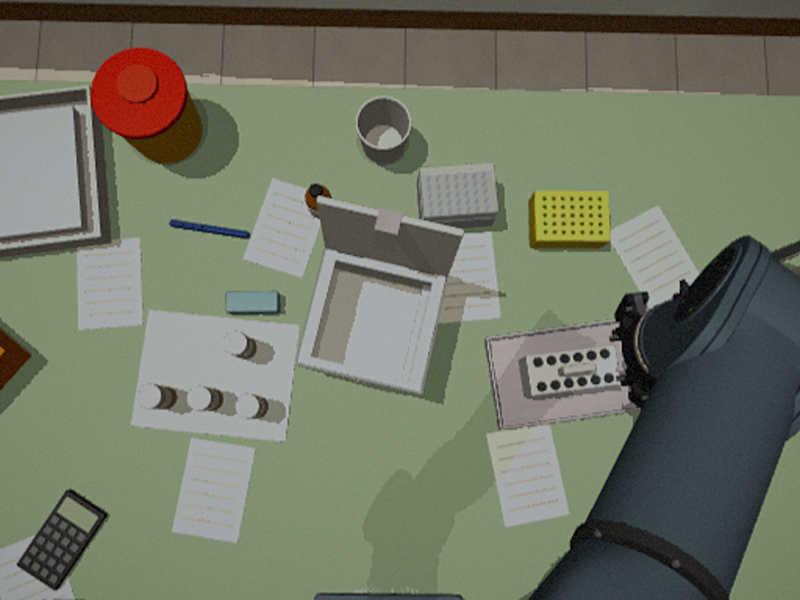

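```bash
cat >> h.py <<'E'
def pots():
    "brown pot-body blobs in the top picture near the mat -> pixel centroid, area"
    im=manip.read_camera("top").astype(int); b,g,r=im[...,0],im[...,1],im[...,2]
    m=((r-b>18)&(r<110)&(r-g>5)).astype(np.uint8); m[:, :70]=0;m[:,210:]=0;m[:185]=0;m[:,:][290:]=0
    n,_,st,ce=cv2.connectedComponentsWithStats(m)
    return [(ce[i].round(1).tolist(),int(st[i,4])) for i in range(1,n) if st[i,4]>8]
E
python3 - <<'E'
from h import *
print(pots())
print(plan([401,218,300],down(np.radians(78))))
E
```

```text
[([161.0, 225.0], 20), ([109.9, 255.7], 30), ([140.2, 252.3], 10), ([139.4, 258.7], 13)]
(array([1.261 , 0.0174, 0.0757]), array([ 0.0008,  0.0017, -0.1946]))
```

```bash
cat >> h.py <<'E'
PX=None
def track():
    "where pots stand now: match of first patch; full-size px + score"
    import os
    im=manip.read_camera("top"); c=cal("top")
    if not os.path.exists("base.png"): cv2.imwrite("base.png",im)
    B=cv2.imread("base.png"); out=[]
    for k,p in POT.items():
        u,v=w2p("top",[*p,70],c)[0].round().astype(int)
        t=B[v-9:v+10,u-9:u+12]; s=im[v-49:v+50,u-49:u+52]
        m=cv2.matchTemplate(s,t,cv2.TM_CCOEFF_NORMED); _,sc,_,l=cv2.minMaxLoc(m)
        out.append((k,l[0]-40,l[1]-40,round(sc,2),round(float(m[40,40]),2)))
    return out
POT=dict(A=(495,239.5),B=(413.7,365),C=(411.9,291),D=(401,218))
E
python3 -c "
from h import *
print(track())"
python3 -m creep '[[0.2,[0.1401,0.0019,0.0084],[0,0,0]],[0.2,[0.1401,0.0019,0.0084],[0,0,0]],[0.2,[0.1401,0.0019,0.0084],[0,0,0]],[0.2,[0.1401,0.0019,0.0084],[0,0,0]],[0.2,[0.1401,0.0019,0.0084],[0,0,0]],[0.2,[0.1401,0.0019,0.0084],[0,0,0]],[0.2,[0.1401,0.0019,0.0084],[0,0,0]],[0.2,[0.1401,0.0019,0.0084],[0,0,0]],[0.2,[0.1401,0.0019,0.0084],[0,0,0]]]' 
python3 -m creep '[[0.3,[0,0,0],[0,0,-0.0278]],[0.3,[0,0,0],[0,0,-0.0278]],[0.3,[0,0,0],[0,0,-0.0278]],[0.3,[0,0,0],[0,0,-0.0278]],[0.3,[0,0,0],[0,0,-0.0278]],[0.3,[0,0,0],[0,0,-0.0278]],[0.3,[0,0,0],[0,0,-0.0278]],[0.3,[0,0,0.15],[0,0,0]],[0.3,[0,0,0.1],[0,0,0]],[0.3,[0,0,0],[0,0,0]]]'
python3 - <<'E'
from h import *
print(track(),plan([401,218,80],down(np.radians(78))),manip.sense()["q"])
c=cal("wrist");im=manip.read_camera("wrist");np.savez("w8.npz",K=c[0],M=c[1],t=c[2])
cv2.imwrite("pics/w8.png",cv2.resize(im,(800,600),interpolation=cv2.INTER_CUBIC))
E
```

```text
[('A', 0, 0, 1.0, 1.0), ('B', 0, 0, 1.0, 1.0), ('C', 0, 0, 1.0, 1.0), ('D', 0, 0, 1.0, 1.0)]
time: 14.72
eef_pos: [397.6, 221.3, 295.4]
ee_rot: [-0.0, 0.656, 0.755, -0.0]
ft_force: [1.5, 0.5, 0.3]
grip_width: 51.0
gripper_force: 0.0
time: 15.98
eef_pos: [396.8, 218.7, 193.6]
ee_rot: [-0.002, 0.104, 0.995, -0.002]
ft_force: [0.2, -0.9, 0.4]
grip_width: 55.6
gripper_force: 0.0
[('A', 0, 0, 0.99, 0.99), ('B', -4, -37, 0.63, 0.49), ('C', 23, -34, 0.84, 0.41), ('D', -8, -39, 0.84, 0.07)] (array([-0.0089, -0.0017,  0.2884]), array([-0.0003, -0.0003,  0.0001])) [-0.55090588  0.31569681 -0.07382598  2.06008141  0.03237358  0.76950761
  0.71788587]
```

View pics/w8.png

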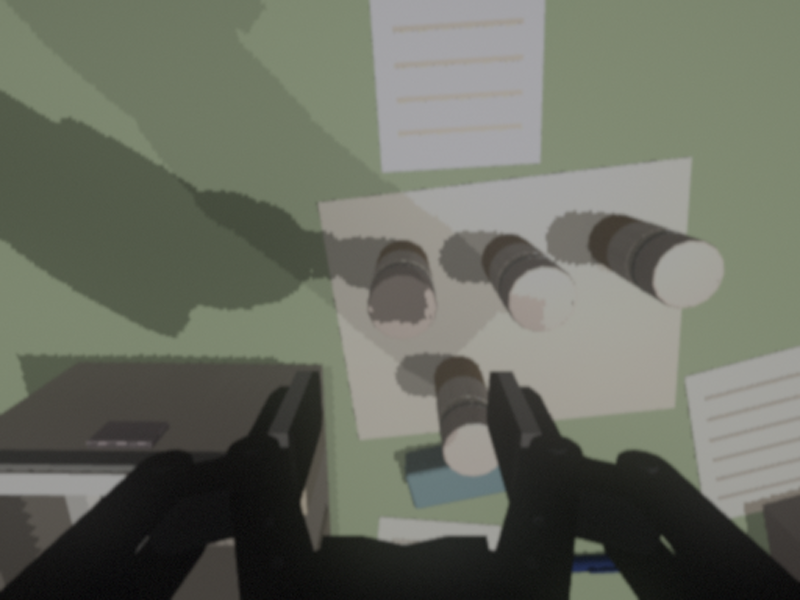

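```bash
python3 - <<'E'
from h import *
d=np.load("w8.npz");c=(d["K"],d["M"],d["t"])
g=lambda x,y,z:p2w(0,(x+.5)*.64-.5,(y+.5)*.64-.5,z,c)
for k,p in dict(D=(402,303),C=(542,297),B=(688,272),A=(472,448)).items():print(k,g(*p,93))
E
```

```text
D [397.3 218.7  93. ]
C [409.2 290.9  93. ]
B [411.3 365.7  93. ]
A [493.3 239.9  93. ]
```

```bash
python3 -m creep '[[0.3,[-0.004,-0.0017,0.1],[0,0,0]],[0.3,[0,0,0.1],[0,0,0]],[0.3,[0,0,0.06],[0,0,0]],[0.3,[0,0,0.028],[0,0,0]],[0.3,[0,0,0],[0,0,0]],[-1,[0,0,0],[0,0,0]],[-1,[0,0,0],[0,0,0]],[-1,[0,0,0],[0,0,0]],[-1,[0,0,0],[0,0,0]]]' 35
python3 -m creep '[[-1,[0,0,-0.03],[0,0,0]],[-1,[0,0,-0.12],[0,0,0]],[-1,[0,0,-0.12],[0,0,0]],[-1,[0,0,-0.12],[0,0,0]],[-1,[0,0,0],[0,0,0]],[-1,[0,0,0],[0,0,0]]]'
python3 - <<'E'
from h import *
print(plan(case(28,-33,240),down(np.radians(78))),track())
E
```

```text
time: 17.2
eef_pos: [400.7, 219.3, 81.7]
ee_rot: [0.001, 0.104, 0.995, 0.001]
ft_force: [-0.8, -0.5, 5.3]
grip_width: 35.9
gripper_force: 34.6
time: 17.95
eef_pos: [399.7, 218.9, 236.8]
ee_rot: [0.0, 0.104, 0.995, 0.0]
ft_force: [-1.0, 0.2, -1.2]
grip_width: 35.6
gripper_force: 35.6
(array([-0.4832, -0.4721, -0.0083]), array([0.0002, 0.0001, 0.0001])) [('A', 0, 0, 0.99, 0.99), ('B', -13, -40, 0.67, 0.13), ('C', 23, -34, 0.84, 0.29), ('D', -8, -39, 0.84, -0.09)]
```

```bash
python3 -m creep '[[-1,[-0.0805,-0.0787,-0.0014],[0,0,0]],[-1,[-0.0805,-0.0787,-0.0014],[0,0,0]],[-1,[-0.0805,-0.0787,-0.0014],[0,0,0]],[-1,[-0.0805,-0.0787,-0.0014],[0,0,0]],[-1,[-0.0805,-0.0787,-0.0014],[0,0,0]],[-1,[-0.0807,-0.0786,-0.0013],[0,0,0]],[-1,[0,0,0],[0,0,0]],[-1,[0,0,0],[0,0,0]]]'
python3 - <<'E'
from h import *
print(plan(case(28,-33,87),down(np.radians(78))),track())
c=cal("wrist");im=manip.read_camera("wrist");np.savez("w9.npz",K=c[0],M=c[1],t=c[2])
cv2.imwrite("pics/w9.png",cv2.resize(im,(800,600),interpolation=cv2.INTER_CUBIC))
E
```

```text
time: 19.0
eef_pos: [549.2, -5.2, 238.3]
ee_rot: [-0.001, 0.104, 0.995, 0.0]
ft_force: [-0.1, 0.5, -0.5]
grip_width: 36.0
gripper_force: 35.6
(array([-0.0029, -0.0016,  0.3784]), array([ 0.0001, -0.0005,  0.0002])) [('A', 0, 0, 1.0, 1.0), ('B', 0, 0, 1.0, 1.0), ('C', 0, 0, 1.0, 1.0), ('D', -31, -5, 0.9, -0.12)]
```

View pics/w9.png

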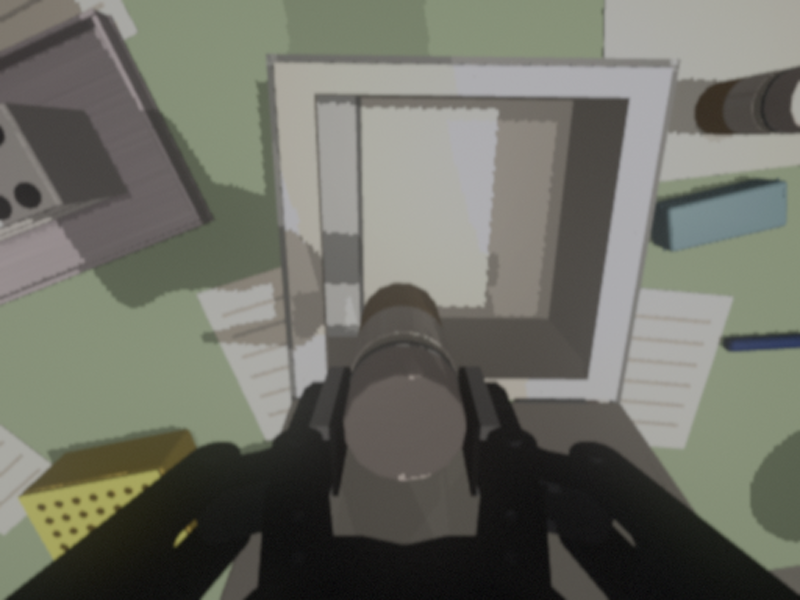

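```bash
python3 -m creep '[[-1,[-0.0029,-0.0016,0.06],[0,0,0]],[-1,[0,0,0.08],[0,0,0]],[-1,[0,0,0.08],[0,0,0]],[-1,[0,0,0.08],[0,0,0]],[-1,[0,0,0.05],[0,0,0]],[-1,[0,0,0.015],[0,0,0]],[-1,[0,0,0],[0,0,0]],[-1,[0,0,0],[0,0,0]]]'
python3 -m creep '[[-1,[0,0,0.007],[0,0,0]],[-1,[0,0,0],[0,0,0]]]'
python3 -m creep '[[-1,[0,0,0.004],[0,0,0]],[-1,[0,0,0],[0,0,0]]]'
```

```text
time: 20.1
eef_pos: [550.5, -5.2, 94.6]
ee_rot: [-0.0, 0.103, 0.995, 0.001]
ft_force: [-4.3, 1.7, 4.7]
grip_width: 35.8
gripper_force: 37.7
time: 20.35
eef_pos: [550.6, -5.3, 93.9]
ee_rot: [0.0, 0.104, 0.995, 0.001]
ft_force: [-11.6, 4.3, 35.5]
grip_width: 36.2
gripper_force: 45.3
time: 20.6
eef_pos: [550.7, -5.3, 93.7]
ee_rot: [0.001, 0.104, 0.995, 0.001]
ft_force: [-17.1, 5.4, 54.0]
grip_width: 36.0
gripper_force: 48.2
```

```bash
python3 -m creep '[[-1,[0,0,-0.011],[0,0,0]],[-1,[0,0,0],[0,0,0]],[-1,[0,0,0],[0,0,0]]]'
python3 - <<'E'
from h import *
im=manip.read_camera("wrist");im2=manip.read_camera("scene")
a=cv2.resize(im[150:384,130:390],(440,396),interpolation=cv2.INTER_CUBIC);b=cv2.resize(im2[100:250,200:370],(350,309),interpolation=cv2.INTER_CUBIC)
o=np.zeros((400,800,3),np.uint8);o[:396,:440]=a;o[:309,445:795]=b;cv2.imwrite("pics/w10.png",o)
print(manip.sense()["eef_pos"])
E
```

```text
time: 20.98
eef_pos: [551.6, -5.8, 94.4]
ee_rot: [0.001, 0.104, 0.995, 0.001]
ft_force: [-1.9, 3.0, 13.3]
grip_width: 36.0
gripper_force: 41.5
[551.62917689  -5.83963836  94.43396586]
```

View pics/w10.png

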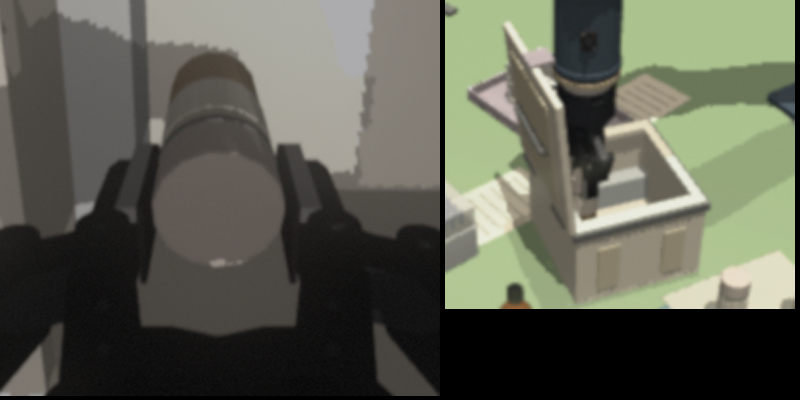

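```bash
python3 - <<'E'
from h import *
for f,tcp in(("w9.npz",[549.2,-5.2,238.3]),("now",manip.sense()["eef_pos"])):
    if f=="now": c=cal("wrist")
    else: d=np.load(f);c=(d["K"],d["M"],d["t"])
    r=rot(); th=np.linspace(0,2*np.pi,24)
    for h in(0,5,10,14,18,22):
        p=np.c_[18.5*np.cos(th),18.5*np.sin(th),0*th-h]; q=w2p(0,r.apply(p)+tcp,c)/.64
        print(f,h,q.min(0).round(),q.max(0).round())
E
```

```text
w9.npz 0 [344. 357.] [460. 458.]
w9.npz 5 [342. 364.] [461. 468.]
w9.npz 10 [340. 372.] [463. 478.]
w9.npz 14 [338. 378.] [465. 488.]
w9.npz 18 [336. 385.] [467. 497.]
w9.npz 22 [334. 393.] [469. 507.]
now 0 [346. 357.] [461. 458.]
now 5 [344. 364.] [463. 468.]
now 10 [342. 372.] [465. 479.]
now 14 [340. 379.] [467. 488.]
now 18 [338. 386.] [469. 497.]
now 22 [336. 394.] [471. 508.]
```

```bash
python3 -m creep '[[-1,[0,0,-0.03],[0,0,0]],[-1,[0.02,0,0],[0,0,0]],[-1,[0.02,0,0],[0,0,0]],[-1,[0,0,0],[0,0,0]],[-1,[0,0,0.02],[0,0,0]],[-1,[0,0,0.01],[0,0,0]],[-1,[0,0,0],[0,0,0]]]'
python3 - <<'E'
from h import *
s=manip.sense();print(s["moment"],s["ft_force"],C.inv().apply(s["eef_pos"]-O))
E
python3 -m creep '[[-1,[0,0,0.01],[0,0,0]],[-1,[0,0,0],[0,0,0]]]'
```

```text
time: 21.95
eef_pos: [535.8, -3.4, 94.8]
ee_rot: [0.001, 0.104, 0.995, 0.0]
ft_force: [-5.8, 1.0, 23.3]
grip_width: 35.8
gripper_force: 44.2
[-0.83318307  1.27553016 -0.23585504] [-5.76489364  1.0027769  23.28324964] [ 13.81691874 -33.43641783  94.79711656]
time: 22.2
eef_pos: [536.0, -3.5, 94.1]
ee_rot: [0.002, 0.105, 0.995, 0.0]
ft_force: [-18.3, 3.9, 68.8]
grip_width: 35.9
gripper_force: 57.4
```

```bash
python3 -m creep '[[-1,[0,0,-0.05],[0,0,0]],[-1,[0,0,-0.1],[0,0,0]],[-1,[0,0,0],[0,0,0.025]],[-1,[0,0,0],[0,0,0.025]],[-1,[0,0,0],[0,0,0.025]],[-1,[0,0,0],[0,0,0.025]],[-1,[0,0,0],[0,0,0.025]],[-1,[0,0,0],[0,0,0]],[-1,[0,0,0],[0,0,0]]]' 35
python3 - <<'E'
from h import *
s=manip.sense();print(s["q"],C.inv().apply(s["eef_pos"]-O),s["moment"])
print(plan(case(20,-27,90),down(np.radians(33))),track())
E
```

```text
time: 23.32
eef_pos: [535.4, -3.1, 149.3]
ee_rot: [-0.0, 0.475, 0.88, 0.0]
ft_force: [-0.2, -1.0, -0.9]
grip_width: 36.2
gripper_force: 35.8
[-0.24530085  0.49421585  0.24093772  1.93378496 -0.17048618  0.73324715
  0.67556027] [ 13.39503515 -33.27141453 149.32659398] [ 0.04063359 -0.0238325  -0.01752619]
(array([-0.0008,  0.0228,  0.1483]), array([-0.    , -0.0001,  0.0007])) [('A', 0, 0, 1.0, 1.0), ('B', 0, 0, 1.0, 1.0), ('C', 0, 0, 1.0, 1.0), ('D', -31, -5, 0.9, -0.11)]
```

```bash
python3 -m creep '[[-1,[-0.0008,0.0228,0],[0,0,0]],[-1,[0,0,0.06],[0,0,0]],[-1,[0,0,0.05],[0,0,0]],[-1,[0,0,0.02],[0,0,0]],[-1,[0,0,0],[0,0,0]],[-1,[0,0,0],[0,0,0]]]'
python3 -m creep '[[-1,[0,0,0.0075],[0,0,0]],[-1,[0,0,0],[0,0,0]]]'
python3 -m creep '[[-1,[0,0,0.005],[0,0,0]],[-1,[0,0,0],[0,0,0]]]'
python3 - <<'E'
from h import *
s=manip.sense();print(s["q"],C.inv().apply(s["eef_pos"]-O),s["moment"],s["ft_force"])
E
```

```text
time: 24.12
eef_pos: [543.8, 1.5, 98.3]
ee_rot: [0.0, 0.477, 0.879, 0.001]
ft_force: [-0.7, 0.1, -0.9]
grip_width: 35.8
gripper_force: 35.9
time: 24.38
eef_pos: [543.3, 1.6, 94.8]
ee_rot: [0.0, 0.477, 0.879, 0.0]
ft_force: [0.3, 0.5, -0.3]
grip_width: 35.7
gripper_force: 35.9
time: 24.62
eef_pos: [543.2, 1.6, 92.5]
ee_rot: [-0.0, 0.477, 0.879, 0.0]
ft_force: [0.9, -0.0, -1.0]
grip_width: 35.7
gripper_force: 35.9
[-0.2276498   0.58383388  0.20965333  1.9670665  -0.20253699  0.61053775
  0.69166093] [ 20.01668827 -27.05532521  92.54724117] [-0.01741878  0.01763946 -0.01092834] [ 0.87222914 -0.04356647 -0.99407293]
```

```bash
python3 -m creep '[[-1,[0,0,0.006],[0,0,0]],[-1,[0,0,0],[0,0,0]]]'
python3 -m creep '[[-1,[0,0,0.004],[0,0,0]],[-1,[0,0,0],[0,0,0]]]'
python3 -m creep '[[-1,[0,0,0.003],[0,0,0]],[-1,[0,0,0],[0,0,0]]]'
```

```text
time: 24.88
eef_pos: [543.1, 1.6, 90.0]
ee_rot: [-0.0, 0.477, 0.879, 0.0]
ft_force: [0.5, -0.4, -0.5]
grip_width: 35.8
gripper_force: 35.9
time: 25.12
eef_pos: [543.1, 1.6, 88.5]
ee_rot: [-0.0, 0.477, 0.879, 0.0]
ft_force: [0.7, -0.9, -0.6]
grip_width: 35.8
gripper_force: 35.9
time: 25.38
eef_pos: [543.4, 1.4, 87.8]
ee_rot: [0.0, 0.477, 0.879, 0.0]
ft_force: [-0.6, 0.3, 4.9]
grip_width: 35.6
gripper_force: 36.5
```

```bash
python3 -m creep '[[-0.08,[0,0,0],[0,0,0]],[-0.02,[0,0,0],[0,0,0]],[0,[0,0,0],[0,0,0]],[0,[0,0,0],[0,0,0]]]'
python3 -m creep '[[0,[0,0,-0.025],[0,0,0]],[0,[0,0,-0.1],[0,0,0]],[0,[0,0,-0.14],[0,0,0]],[0,[0,0,-0.14],[0,0,0]],[0,[0,0,0],[0,0,0]],[0,[0,0,0],[0,0,0]]]'
python3 - <<'E'
from h import *
print(plan([493.7,239.6,195],down(np.radians(33))),plan([493.7,239.6,80],down(np.radians(33))),track())
E
```

```text
time: 25.88
eef_pos: [543.2, 1.6, 87.4]
ee_rot: [-0.0, 0.477, 0.879, 0.0]
ft_force: [-0.3, 0.4, 0.0]
grip_width: 42.7
gripper_force: 0.0
time: 26.62
eef_pos: [542.9, 1.5, 249.8]
ee_rot: [0.0, 0.477, 0.879, 0.001]
ft_force: [-0.1, -0.2, -1.0]
grip_width: 42.7
gripper_force: 0.0
(array([0.5659, 0.2214, 0.1374]), array([ 0.0002, -0.0001,  0.0002])) (array([0.5658, 0.2212, 0.4249]), array([ 0.0002, -0.0001,  0.0002])) [('A', 0, 0, 1.0, 1.0), ('B', 0, 0, 1.0, 1.0), ('C', 0, 0, 1.0, 1.0), ('D', -31, -5, 0.9, -0.12)]
```

```bash
python3 -m creep '[[0.3,[0.1132,0.0443,0],[0,0,0]],[0.3,[0.1132,0.0443,0],[0,0,0]],[0.3,[0.1132,0.0443,0],[0,0,0]],[0.3,[0.1132,0.0443,0],[0,0,0]],[0.3,[0.113,0.044,0],[0,0,0]],[0.3,[0,0,0.12],[0,0,0]],[0.3,[0,0,0],[0,0,0]],[0.3,[0,0,0],[0,0,0]]]'
python3 - <<'E'
from h import *
print(plan([493.7,239.6,81],down(np.radians(33))),track())
im=manip.read_camera("wrist");cv2.imwrite("wA.png",im)
c=cal("wrist");th=np.linspace(0,6.28,24);q=w2p(0,np.c_[493.7+18.5*np.cos(th),239.6+18.5*np.sin(th),93+0*th],c);print(q.min(0),q.max(0))
g=cv2.cvtColor(im,cv2.COLOR_BGR2GRAY);u,v=q.mean(0).astype(int);print(g[v,u-60:u+61:4],g[v-48:v+80:4,u])
E
```

```text
time: 27.68
eef_pos: [494.3, 238.5, 202.0]
ee_rot: [-0.0, 0.477, 0.879, -0.0]
ft_force: [-0.7, 0.2, 0.6]
grip_width: 55.6
gripper_force: 0.0
(array([0.003 , 0.0004, 0.3025]), array([-0.0001,  0.    , -0.0001])) [('A', 29, 38, 0.65, 0.3), ('B', 14, -37, 0.7, 0.53), ('C', 28, 40, 0.69, 0.01), ('D', 21, -3, 0.7, -0.08)]
[236.1 168.4] [279.8 210.1]
[136 135 136 136 136 136 136 130  90  89  98 138 138 138 139 139 140 140
 140 140 140 134 138 134 113  96  61  54  70 103 105] [143 141  95  72  91  94  80 119 142 142 141 141 139 139 138 138 136 107
 144 133 143 150 130 126 126 125 125 125 125 125 125 124]
```

```bash
python3 -m creep '[[0.3,[0.003,0.0004,0.1],[0,0,0]],[0.3,[0,0,0.1],[0,0,0]],[0.3,[0,0,0.07],[0,0,0]],[0.3,[0,0,0.032],[0,0,0]],[0.3,[0,0,0],[0,0,0]],[-1,[0,0,0],[0,0,0]],[-1,[0,0,0],[0,0,0]],[-1,[0,0,0],[0,0,0]],[-1,[0,0,0],[0,0,0]]]' 35
python3 -m creep '[[-1,[0,0,-0.03],[0,0,0]],[-1,[0,0,-0.12],[0,0,0]],[-1,[0,0,-0.12],[0,0,0]],[-1,[0,0,-0.12],[0,0,0]],[-1,[0,0,0],[0,0,0]],[-1,[0,0,0],[0,0,0]]]'
python3 - <<'E'
from h import *
print(plan(case(-27,26,240),down(np.radians(33))))
E
```

```text
time: 28.9
eef_pos: [494.3, 241.0, 82.2]
ee_rot: [0.001, 0.477, 0.879, 0.001]
ft_force: [1.0, 0.0, 8.3]
grip_width: 36.3
gripper_force: 34.9
time: 29.65
eef_pos: [493.0, 240.4, 237.0]
ee_rot: [-0.0, 0.477, 0.879, 0.0]
ft_force: [-1.0, -0.2, -0.5]
grip_width: 35.7
gripper_force: 35.4
(array([-0.392 , -0.2098, -0.0079]), array([ 0.0001, -0.0001,  0.0002]))
```

```bash
python3 -m creep '[[-1,[-0.098,-0.0525,-0.002],[0,0,0]],[-1,[-0.098,-0.0525,-0.002],[0,0,0]],[-1,[-0.098,-0.0525,-0.002],[0,0,0]],[-1,[-0.098,-0.0523,-0.002],[0,0,0]],[-1,[0,0,0],[0,0,0]],[-1,[0,0,0],[0,0,0]]]'
python3 - <<'E'
from h import *
print(plan(case(-27,26,92),down(np.radians(33))),track())
E
```

```text
time: 30.4
eef_pos: [508.1, 63.8, 239.0]
ee_rot: [-0.001, 0.477, 0.879, -0.0]
ft_force: [-0.3, 1.4, -1.2]
grip_width: 35.9
gripper_force: 35.3
(array([-0.0019, -0.    ,  0.3675]), array([-0.0002, -0.0002,  0.0002])) [('A', -22, 33, 0.86, -0.01), ('B', 0, 0, 1.0, 1.0), ('C', 0, 0, 1.0, 1.0), ('D', -31, -5, 0.9, 0.27)]
```

```bash
python3 -m creep '[[-1,[-0.0019,0,0.06],[0,0,0]],[-1,[0,0,0.08],[0,0,0]],[-1,[0,0,0.08],[0,0,0]],[-1,[0,0,0.08],[0,0,0]],[-1,[0,0,0.05],[0,0,0]],[-1,[0,0,0.0175],[0,0,0]],[-1,[0,0,0],[0,0,0]],[-1,[0,0,0],[0,0,0]]]'
python3 -m creep '[[-1,[0,0,0.006],[0,0,0]],[-1,[0,0,0],[0,0,0]]]'
python3 -m creep '[[-1,[0,0,0.0035],[0,0,0]],[-1,[0,0,0],[0,0,0]]]'
```

```text
time: 31.45
eef_pos: [509.5, 63.1, 93.6]
ee_rot: [0.0, 0.477, 0.879, 0.001]
ft_force: [-0.0, -0.5, 0.4]
grip_width: 35.5
gripper_force: 35.3
time: 31.7
eef_pos: [509.1, 62.8, 90.7]
ee_rot: [0.0, 0.477, 0.879, 0.0]
ft_force: [0.2, 0.3, -1.0]
grip_width: 36.0
gripper_force: 35.3
time: 31.95
eef_pos: [509.0, 62.8, 89.0]
ee_rot: [-0.0, 0.477, 0.879, 0.0]
ft_force: [0.2, -0.9, -0.1]
grip_width: 35.8
gripper_force: 35.3
```

```bash
python3 -m creep '[[-1,[0,0,0.0025],[0,0,0]],[-1,[0,0,0],[0,0,0]]]'
python3 -m creep '[[-1,[0,0,0.0015],[0,0,0]],[-1,[0,0,0],[0,0,0]]]'
```

```text
time: 32.2
eef_pos: [509.1, 62.8, 88.2]
ee_rot: [-0.0, 0.477, 0.879, 0.0]
ft_force: [-0.4, 0.4, 1.9]
grip_width: 35.6
gripper_force: 35.6
time: 32.45
eef_pos: [509.3, 62.8, 88.1]
ee_rot: [0.0, 0.477, 0.879, 0.001]
ft_force: [-1.9, 0.1, 10.7]
grip_width: 35.9
gripper_force: 36.4
```

Contact; release, rise, and go for pot C, with a quarter turn to the other diagonal.

```bash
python3 -m creep '[[-0.08,[0,0,-0.001],[0,0,0]],[-0.02,[0,0,0],[0,0,0]],[0,[0,0,0],[0,0,0]],[0,[0,0,0],[0,0,0]],[0,[0,0,-0.025],[0,0,0]],[0,[0,0,-0.1],[0,0,0]],[0,[0,0,-0.14],[0,0,0]],[0,[0,0,-0.14],[0,0,0]],[0,[0,0,0],[0,0,0]],[0,[0,0,0],[0,0,0]]]'
python3 - <<'E'
from h import *
print(plan([410.5,290.9,250],down(np.radians(-57))),manip.sense()["q"],track())
E
```

```text
time: 33.7
eef_pos: [508.7, 62.7, 250.3]
ee_rot: [0.0, 0.477, 0.879, 0.001]
ft_force: [-0.2, 0.3, -0.0]
grip_width: 42.9
gripper_force: 0.0
(array([0.612 , 0.1054, 0.001 ]), array([ 1.000e-04, -2.000e-04,  2.502e-01])) [-0.42453886  0.34124224  0.28968211  1.86094586 -0.11843281  0.95519336
  0.49482743] [('A', -22, 33, 0.86, 0.01), ('B', 0, 0, 1.0, 1.0), ('C', 0, 0, 1.0, 1.0), ('D', -31, -5, 0.9, 0.28)]
```

```bash
python3 -m creep '[[0.3,[0.1224,0.0211,0],[0,0,0]],[0.3,[0.1224,0.0211,0],[0,0,0]],[0.3,[0.1224,0.0211,0],[0,0,0]],[0.3,[0.1224,0.0211,0],[0,0,0]],[0.3,[0.1224,0.021,0],[0,0,0]],[0.3,[0,0,0],[0,0,0.0278]],[0.3,[0,0,0],[0,0,0.0278]],[0.3,[0,0,0],[0,0,0.0278]],[0.3,[0,0,0],[0,0,0.0278]],[0.3,[0,0,0],[0,0,0.0278]]]'
python3 -m creep '[[0.3,[0,0,0],[0,0,0.0278]],[0.3,[0,0,0],[0,0,0.0278]],[0.3,[0,0,0],[0,0,0.0278]],[0.3,[0,0,0.1],[0,0,0.0278]],[0.3,[0,0,0],[0,0,0]],[0.3,[0,0,0],[0,0,0]]]'
cat >> h.py <<'E'
def capcheck(x,y):
    c=cal("wrist");im=manip.read_camera("wrist");th=np.linspace(0,6.28,24);q=w2p(0,np.c_[x+18.5*np.cos(th),y+18.5*np.sin(th),93+0*th],c);print(q.min(0),q.max(0))
    g=cv2.cvtColor(im,cv2.COLOR_BGR2GRAY);u,v=q.mean(0).astype(int);print(g[v,u-40:u+41:3],g[v-42:v+43:3,u])
E
python3 - <<'E'
from h import *
print(plan([410.5,290.9,81],down(np.radians(-57))),manip.sense()["q"]);capcheck(410.5,290.9)
E
```

```text
time: 35.0
eef_pos: [410.2, 290.3, 248.7]
ee_rot: [0.0, 0.806, 0.593, -0.001]
ft_force: [0.1, 0.3, 1.8]
grip_width: 55.8
gripper_force: 0.0
time: 35.75
eef_pos: [410.9, 290.7, 210.3]
ee_rot: [0.0, 0.958, 0.286, -0.0]
ft_force: [-0.6, -0.5, 0.2]
grip_width: 55.6
gripper_force: 0.0
(array([-0.0005, -0.001 ,  0.3231]), array([0.    , 0.0001, 0.0005])) [-1.12067113  0.41673655  0.58818333  1.9448619  -0.29881831  0.86682084
 -1.36767187]
[237.6 166.7] [280.2 207.3]
[129 129 129 129 130 128 124 129 131 131 131 130 131 131 131 130 130 130
 129 130 111  83  82  84 120 128 131] [132 114  65  77  87  94  77  79 124 133 133 132 132 132 130 130 130 130
 128 129 128 100  82  82  82  76  71  70  73]
```

```bash
python3 -m creep '[[0.3,[-0.0005,-0.001,0.1],[0,0,0]],[0.3,[0,0,0.1],[0,0,0]],[0.3,[0,0,0.09],[0,0,0]],[0.3,[0,0,0.033],[0,0,0]],[0.3,[0,0,0],[0,0,0]],[-1,[0,0,0],[0,0,0]],[-1,[0,0,0],[0,0,0]],[-1,[0,0,0],[0,0,0]],[-1,[0,0,0],[0,0,0]]]' 35
python3 -m creep '[[-1,[0,0,-0.03],[0,0,0]],[-1,[0,0,-0.12],[0,0,0]],[-1,[0,0,-0.12],[0,0,0]],[-1,[0,0,-0.12],[0,0,0]],[-1,[0,0,0],[0,0,0]],[-1,[0,0,0],[0,0,0]]]'
python3 - <<'E'
from h import *
print(plan(case(20,27,240),down(np.radians(-57))))
E
```

```text
time: 36.92
eef_pos: [411.4, 291.6, 82.3]
ee_rot: [-0.001, 0.959, 0.284, 0.001]
ft_force: [-0.4, -1.3, 7.4]
grip_width: 35.7
gripper_force: 34.7
time: 37.67
eef_pos: [409.9, 291.1, 236.9]
ee_rot: [-0.001, 0.959, 0.284, 0.0]
ft_force: [-0.1, -0.1, -1.8]
grip_width: 36.0
gripper_force: 35.3
(array([-0.0194,  0.6929, -0.0083]), array([-0.0002, -0.0001,  0.    ]))
```

```bash
python3 -m creep '[[-1,[-0.0039,0.1386,-0.0017],[0,0,0]],[-1,[-0.0039,0.1386,-0.0017],[0,0,0]],[-1,[-0.0039,0.1386,-0.0017],[0,0,0]],[-1,[-0.0039,0.1386,-0.0016],[0,0,0]],[-1,[-0.0038,0.1385,-0.0016],[0,0,0]],[-1,[0,0,0],[0,0,0]],[-1,[0,0,0],[0,0,0]]]'
python3 - <<'E'
from h import *
print(plan(case(20,27,92),down(np.radians(-57))),track())
im=manip.read_camera("top");cv2.imwrite("tC.png",im)
E
```

```text
time: 38.55
eef_pos: [553.9, 54.6, 238.7]
ee_rot: [-0.001, 0.959, 0.284, -0.001]
ft_force: [-0.6, 1.2, -0.8]
grip_width: 36.0
gripper_force: 35.3
(array([0.0014, 0.0016, 0.3668]), array([-0.0003,  0.0003, -0.0001])) [('A', -15, 39, 0.78, 0.66), ('B', 0, 0, 1.0, 1.0), ('C', -32, -1, 0.93, -0.15), ('D', -30, 10, 0.72, 0.2)]
```

```bash
python3 -m creep '[[-1,[0,0,0],[0,0,-0.0278]],[-1,[0,0,0],[0,0,-0.0278]],[-1,[0,0,0],[0,0,-0.0278]],[-1,[0,0,0],[0,0,-0.0278]],[-1,[0,0,0],[0,0,-0.0278]],[-1,[0,0,0],[0,0,-0.0278]],[-1,[0,0,0],[0,0,-0.0278]],[-1,[0,0,0],[0,0,-0.0278]],[-1,[0,0,0],[0,0,-0.0278]]]'
python3 -m creep '[[-1,[0,0,0],[0,0,-0.0278]],[-1,[0,0,0],[0,0,-0.0278]],[-1,[0,0,0],[0,0,-0.0278]],[-1,[0,0,0],[0,0,-0.0278]],[-1,[0,0,0],[0,0,-0.0278]],[-1,[0,0,0],[0,0,-0.0278]],[-1,[0,0,0],[0,0,-0.0278]],[-1,[0,0,0],[0,0,-0.0278]],[-1,[0,0,0],[0,0,-0.0274]],[-1,[0,0,0],[0,0,0]]]'
python3 - <<'E'
from h import *
print(plan(case(20,27,92),down(np.radians(123))),manip.sense()["q"])
E
```

```text
time: 39.78
eef_pos: [554.1, 56.1, 239.8]
ee_rot: [-0.0, 0.473, 0.881, 0.0]
ft_force: [-0.1, -0.8, -0.3]
grip_width: 35.8
gripper_force: 35.4
time: 41.02
eef_pos: [554.3, 55.6, 239.8]
ee_rot: [-0.0, -0.284, 0.959, 0.001]
ft_force: [-0.4, -0.1, -1.2]
grip_width: 36.0
gripper_force: 35.4
(array([ 0.0014, -0.0029,  0.3696]), array([0.0002, 0.    , 0.0001])) [-0.0331033   0.40962991 -0.21751098  1.75611739  0.10196582  0.9870876
  1.85807515]
```

```bash
python3 -m creep '[[-1,[0.0014,-0.0029,0.06],[0,0,0]],[-1,[0,0,0.08],[0,0,0]],[-1,[0,0,0.08],[0,0,0]],[-1,[0,0,0.08],[0,0,0]],[-1,[0,0,0.05],[0,0,0]],[-1,[0,0,0.0196],[0,0,0]],[-1,[0,0,0],[0,0,0]],[-1,[0,0,0],[0,0,0]]]'
python3 -m creep '[[-1,[0,0,0.006],[0,0,0]],[-1,[0,0,0],[0,0,0]]]'
python3 -m creep '[[-1,[0,0,0.0035],[0,0,0]],[-1,[0,0,0],[0,0,0]]]'
python3 -m creep '[[-1,[0,0,0.0025],[0,0,0]],[-1,[0,0,0],[0,0,0]]]'
```

```text
time: 42.02
eef_pos: [555.5, 53.5, 93.0]
ee_rot: [0.001, -0.284, 0.959, 0.0]
ft_force: [-0.2, -0.2, -0.6]
grip_width: 35.7
gripper_force: 35.4
time: 42.28
eef_pos: [555.1, 53.1, 90.0]
ee_rot: [0.0, -0.284, 0.959, 0.0]
ft_force: [-0.2, 0.6, -1.0]
grip_width: 36.3
gripper_force: 35.4
time: 42.52
eef_pos: [555.1, 53.2, 88.4]
ee_rot: [0.0, -0.284, 0.959, 0.0]
ft_force: [0.7, -0.9, 0.1]
grip_width: 35.8
gripper_force: 35.6
time: 42.78
eef_pos: [555.5, 53.4, 88.3]
ee_rot: [0.001, -0.284, 0.959, 0.0]
ft_force: [-1.8, 0.3, 10.1]
grip_width: 35.8
gripper_force: 36.6
```

Contact; release and go to pot B, keeping yaw 123.

```bash
python3 -m creep '[[-0.08,[0,0,-0.001],[0,0,0]],[-0.02,[0,0,0],[0,0,0]],[0,[0,0,0],[0,0,0]],[0,[0,0,0],[0,0,0]],[0,[0,0,-0.025],[0,0,0]],[0,[0,0,-0.1],[0,0,0]],[0,[0,0,-0.14],[0,0,0]],[0,[0,0,-0.14],[0,0,0]],[0,[0,0,0],[0,0,0]],[0,[0,0,0],[0,0,0]]]'
python3 - <<'E'
from h import *
print(plan([412.4,365.4,250],down(np.radians(123))),manip.sense()["q"],track())
E
```

```text
time: 44.02
eef_pos: [554.7, 53.0, 250.1]
ee_rot: [0.0, -0.284, 0.959, 0.0]
ft_force: [-0.5, 0.5, -0.3]
grip_width: 42.6
gripper_force: 0.0
(array([-1.267e-01,  8.488e-01,  5.000e-04]), array([ 0.    ,  0.0001, -0.0001])) [-0.02562092  0.39980014 -0.22135395  1.74162979  0.10060567  1.01052825
  1.86287054] [('A', 32, 16, 0.74, -0.03), ('B', 0, 0, 1.0, 1.0), ('C', -32, -1, 0.93, -0.14), ('D', 23, -22, 0.74, -0.02)]
```

```bash
python3 -m creep '[[0.3,[-0.0211,0.1415,0],[0,0,0]],[0.3,[-0.0211,0.1415,0],[0,0,0]],[0.3,[-0.0211,0.1415,0],[0,0,0]],[0.3,[-0.0211,0.1415,0],[0,0,0]],[0.3,[-0.0211,0.1415,0],[0,0,0]],[0.3,[-0.0212,0.1413,0],[0,0,0]],[0.3,[0,0,0.1],[0,0,0]],[0.3,[0,0,0],[0,0,0]],[0.3,[0,0,0],[0,0,0]]]'
python3 - <<'E'
from h import *
print(plan([412.4,365.4,81],down(np.radians(123))),manip.sense()["q"]);capcheck(412.4,365.4)
E
```

```text
time: 45.2
eef_pos: [413.1, 364.7, 210.1]
ee_rot: [-0.0, -0.283, 0.959, -0.0]
ft_force: [0.1, -0.3, 0.4]
grip_width: 55.3
gripper_force: 0.0
(array([0.0004, 0.0025, 0.3228]), array([-0.    , -0.0001, -0.0003])) [-0.60415841  0.43703349 -0.29610262  1.80920757  0.15586437  0.91870066
  1.17616024]
[237.4 167. ] [280.1 207.5]
[136 135 136 136 136 136 135 128 137 137 137 138 139 140 140 141 141 141
 141 141 136 137 140 139 139 121 113] [ 84  63  57  70  73  64  67  80 135 140 141 139 141 140 139 139 139 138
 138 137 135 136 137 136 136 136 141 142 124]
```

```bash
python3 -m creep '[[0.3,[0.0004,0.0025,0.1],[0,0,0]],[0.3,[0,0,0.1],[0,0,0]],[0.3,[0,0,0.09],[0,0,0]],[0.3,[0,0,0.033],[0,0,0]],[0.3,[0,0,0],[0,0,0]],[-1,[0,0,0],[0,0,0]],[-1,[0,0,0],[0,0,0]],[-1,[0,0,0],[0,0,0]],[-1,[0,0,0],[0,0,0]]]' 35
python3 -m creep '[[-1,[0,0,-0.03],[0,0,0]],[-1,[0,0,-0.12],[0,0,0]],[-1,[0,0,-0.12],[0,0,0]],[-1,[0,0,-0.12],[0,0,0]],[-1,[0,0,0],[0,0,0]],[-1,[0,0,0],[0,0,0]]]'
python3 - <<'E'
from h import *
print(plan(case(-28,-27,240),down(np.radians(123))))
E
```

```text
time: 46.38
eef_pos: [413.0, 366.8, 82.4]
ee_rot: [0.002, -0.284, 0.959, 0.001]
ft_force: [0.9, -1.3, 7.3]
grip_width: 35.7
gripper_force: 34.9
time: 47.12
eef_pos: [411.7, 365.9, 237.0]
ee_rot: [0.0, -0.284, 0.959, 0.0]
ft_force: [-0.3, -0.7, -1.6]
grip_width: 35.5
gripper_force: 35.2
(array([ 0.3051, -0.858 , -0.0079]), array([ 0.0001,  0.0001, -0.    ]))
```

```bash
python3 -m creep '[[-1,[0.0436,-0.1226,-0.0011],[0,0,0]],[-1,[0.0436,-0.1226,-0.0011],[0,0,0]],[-1,[0.0436,-0.1226,-0.0011],[0,0,0]],[-1,[0.0436,-0.1226,-0.0011],[0,0,0]],[-1,[0.0436,-0.1226,-0.0011],[0,0,0]],[-1,[0.0436,-0.1226,-0.0011],[0,0,0]],[-1,[0.0435,-0.1224,-0.0011],[0,0,0]],[-1,[0,0,0],[0,0,0]],[-1,[0,0,0],[0,0,0]]]'
python3 - <<'E'
from h import *
print(plan(case(-28,-27,92),down(np.radians(123))))
c=cal("wrist");g=cv2.cvtColor(manip.read_camera("wrist"),cv2.COLOR_BGR2GRAY);cv2.imwrite("wB.png",g)
E
```

```text
time: 48.25
eef_pos: [495.7, 12.3, 238.7]
ee_rot: [-0.001, -0.284, 0.959, 0.001]
ft_force: [0.6, -0.0, -1.7]
grip_width: 35.9
gripper_force: 35.3
(array([-0.0005, -0.0027,  0.3667]), array([ 0.0003, -0.0002, -0.0001]))
```

```bash
python3 -m creep '[[-1,[-0.0005,-0.0027,0.06],[0,0,0]],[-1,[0,0,0.08],[0,0,0]],[-1,[0,0,0.08],[0,0,0]],[-1,[0,0,0.08],[0,0,0]],[-1,[0,0,0.05],[0,0,0]],[-1,[0,0,0.0167],[0,0,0]],[-1,[0,0,0],[0,0,0]],[-1,[0,0,0],[0,0,0]]]'
python3 -m creep '[[-1,[0,0,0.006],[0,0,0]],[-1,[0,0,0],[0,0,0]]]'
python3 -m creep '[[-1,[0,0,0.0035],[0,0,0]],[-1,[0,0,0],[0,0,0]]]'
python3 -m creep '[[-1,[0,0,0.0025],[0,0,0]],[-1,[0,0,0],[0,0,0]]]'
```

```text
time: 49.3
eef_pos: [497.7, 11.6, 93.7]
ee_rot: [0.001, -0.284, 0.959, 0.0]
ft_force: [0.9, 0.6, -0.2]
grip_width: 36.0
gripper_force: 35.3
time: 49.55
eef_pos: [497.3, 11.1, 90.8]
ee_rot: [0.0, -0.284, 0.959, 0.0]
ft_force: [-0.8, -0.0, -0.3]
grip_width: 35.8
gripper_force: 35.3
time: 49.8
eef_pos: [497.1, 11.1, 89.1]
ee_rot: [0.0, -0.284, 0.959, 0.0]
ft_force: [-0.5, 0.1, -0.6]
grip_width: 35.8
gripper_force: 35.3
time: 50.05
eef_pos: [497.5, 11.2, 88.4]
ee_rot: [0.0, -0.284, 0.959, 0.0]
ft_force: [-0.0, -0.5, 4.0]
grip_width: 36.1
gripper_force: 35.6
```

```bash
python3 -m creep '[[-0.08,[0,0,0],[0,0,0]],[-0.02,[0,0,0],[0,0,0]],[0,[0,0,0],[0,0,0]],[0,[0,0,0],[0,0,0]],[0,[0,0,-0.025],[0,0,0]],[0,[0,0,-0.1],[0,0,0]],[0,[0,0,-0.14],[0,0,0]],[0,[0,0,-0.14],[0,0,0]],[0,[0,0,-0.14],[0,0,0]],[0,[0,0,-0.14],[0,0,0]]]'
python3 -m creep '[[-1,[0,0,-0.14],[0,0,0]],[-1,[0,0,0],[0,0,0.025]],[-1,[0,0,0],[0,0,0.025]],[-1,[0,0,0],[0,0,0.025]],[-1,[0,0,0],[0,0,0.025]],[-1,[0,0,0],[0,0,0.025]],[-1,[0,0,0],[0,0,0]],[-1,[0,0,0],[0,0,0]]]'
python3 - <<'E'
from h import *
print(plan(case(150,0,425),down(np.radians(78))),manip.sense()["q"],track())
# caps seen in the case from the top?
im=manip.read_camera("top");cv2.imwrite("tD.png",im);c=cal("top");g=cv2.cvtColor(im,cv2.COLOR_BGR2GRAY)
for x,y in((20,-27),(20,27),(-27,26),(-28,-27)):
    u,v=w2p("top",case(x,y,98),c)[0];ui,vi=int(u),int(v);print((x,y),u,v,g[vi,ui-12:ui+13:2],g[vi-12:vi+13:2,ui])
E
```

```text
time: 51.3
eef_pos: [496.5, 11.1, 365.0]
ee_rot: [0.001, -0.284, 0.959, 0.0]
ft_force: [2.3, -0.3, 0.1]
grip_width: 42.6
gripper_force: 0.0
time: 52.3
eef_pos: [497.0, 11.1, 418.5]
ee_rot: [0.0, 0.103, 0.995, 0.0]
ft_force: [0.8, -0.0, 0.9]
grip_width: -0.3
gripper_force: 0.0
(array([-0.4431,  0.0669, -0.0162]), array([0.0001, 0.    , 0.0005])) [-0.0211829   0.19262202 -0.12027399  1.57710446  0.0228013   1.37280788
  1.22102826] [('A', 32, 16, 0.74, -0.04), ('B', -19, -39, 0.27, -0.09), ('C', 28, 40, 0.66, -0.03), ('D', 23, -22, 0.74, -0.04)]
(20, -27) 251.2 200.3 [89 86 87 90 91 93 91 90 89 81 86 85 85] [85 89 80 90 89 91 91 88 90 88 93 93 92]
(20, 27) 229.1 195.3 [ 98 102  42  83  86  84  89  84  90  91  91  94  88] [95 93 90 90 89 91 89 87 85 79 82 79 84]
(-27, 26) 225.0 214.5 [34 87 85 83 82 60 78 84 83 81 87 87 87] [78 81 76 78 79 78 78 80 79 80 84 83 79]
(-28, -27) 246.7 219.9 [83 84 88 89 89 92 89 91 94 93 90 90 90] [91 91 91 91 87 90 89 92 86 83 90 90 88]
```

```bash
python3 - <<'E'
from h import *
c=cal("wrist");im=manip.read_camera("wrist");cv2.imwrite("wE.png",im);g=cv2.cvtColor(im,cv2.COLOR_BGR2GRAY)
b=cv2.medianBlur(g,3)
for r in(cv2.HoughCircles(b,cv2.HOUGH_GRADIENT,1,12,param1=60,param2=10,minRadius=10,maxRadius=20)[0][:14]): 
    w=p2w(0,r[0],r[1],98,c); print(r.round(1),C.inv().apply(w-O).round(1))
print(w2p(0,[case(x,y,98) for x,y in((20,-27),(20,27),(-27,26),(-28,-27))],c))
E
```

```text
[293.5 147.5  11.6] [-25.2  26.3  98. ]
[123.5 284.5  19.4] [ 218.1 -263.7   98. ]
[293.5 176.5  11.4] [20.3 28.1 98. ]
[81.5 47.5 17.2] [-162.2 -268.    98. ]
[ 51.5 154.5  19.4] [ -14.1 -340.6   98. ]
[ 71.5 173.5  19.4] [  15.8 -316.    98. ]
[208.5 267.5  19.4] [ 183.6 -112.5   98. ]
[67.5 24.5 19.4] [-190.1 -281.5   98. ]
[98.5 74.5 18.3] [-127.8 -250.5   98. ]
[257.5 175.5  11.1] [ 18.7 -27.9  98. ]
[257.5 147.5  12.5] [-25.1 -27.9  98. ]
[ 94.5 135.5  19.4] [ -42.9 -270.5   98. ]
[115.5 270.5  19.4] [ 189.6 -273.6   98. ]
[115.5 297.5  19.4] [ 245.5 -281.8   98. ]
[[258.1 176.3]
 [292.8 176.3]
 [293.3 146.3]
 [258.1 145.6]]
```

```bash
python3 -m creep '[[-1,[0,0,-0.03],[0,0,0]],[-1,[-0.0886,0.0134,0],[0,0,0]],[-1,[-0.0886,0.0134,0],[0,0,0]],[-1,[-0.0886,0.0134,0],[0,0,0]],[-1,[-0.0886,0.0134,0],[0,0,0]],[-1,[-0.0886,0.0133,0],[0,0,0]],[-1,[0,0,0],[0,0,0]],[-1,[0,0,0],[0,0,0]]]' 40
python3 - <<'E'
from h import *
s=manip.sense();print(C.inv().apply(s["eef_pos"]-O),plan(case(150,0,305),down(np.radians(78))),s["q"])
r=165
p=None
for th in [1.7,1.5,1.3,1.1,.9,.7,.5,.35,.2,.1,0]:
    x=88-r*np.cos(th)+10*np.sin(th)+11;z=126+r*np.sin(th)+10*np.cos(th)+14
    if p is not None: print(th,round(x),round(z),"tx",round((p[0]-x)/400,4),"tz",round((p[1]-z)/400,4))
    else: print(x,z)
    p=(x,z)
E
```

```text
time: 53.45
eef_pos: [675.8, 0.3, 430.5]
ee_rot: [-0.0, 0.105, 0.995, 0.0]
ft_force: [0.3, 0.2, 0.1]
grip_width: -0.0
gripper_force: 0.0
[150.02209093  -0.70038603 430.46059938] (array([0.    , 0.0015, 0.3137]), array([ 0.0001, -0.    , -0.    ])) [-0.02000494  0.50299167 -0.09675205  1.07530497  0.04585385  1.56517319
  1.25623315]
130.17598966328626 302.336248781702
1.5 97 305 tx 0.0822 tz -0.0074
1.3 64 302 tx 0.082 tz 0.0091
1.1 33 292 tx 0.0786 tz 0.0252
0.9 4 275 tx 0.072 tz 0.0403
0.7 -21 254 tx 0.0626 tz 0.0538
0.5 -41 228 tx 0.0506 tz 0.0652
0.35 -53 206 tx 0.0289 tz 0.0548
0.2 -61 183 tx 0.0204 tz 0.0585
0.1 -64 166 tx 0.0086 tz 0.0404
0 -66 150 tx 0.0046 tz 0.0411
```

```bash
python3 -m creep '[[-1,[0,0.0015,0.1],[0,0,0]],[-1,[0,0,0.1],[0,0,0]],[-1,[0,0,0.1],[0,0,0]],[-1,[0,0,0.0137],[0,0,0]],[-1,[0,0,0],[0,0,0]],[-1,[0.025,0,0.003],[0,0,0]],[-1,[0.025,0,0.003],[0,0,0]],[-1,[0.02,0,0],[0,0,0]],[-1,[0,0,0],[0,0,0]]]'
python3 -m creep '[[-1,[0.031,0,-0.0037],[0,0,0]],[-1,[0.031,0,-0.0037],[0,0,0]],[-1,[0.041,0,0.0045],[0,0,0]],[-1,[0.041,0,0.0046],[0,0,0]],[-1,[0,0,0],[0,0,0]]]'
python3 - <<'E'
from h import *
s=manip.sense();print(C.inv().apply(s["eef_pos"]-O))
E
```

```text
time: 54.58
eef_pos: [648.3, 7.0, 303.0]
ee_rot: [0.0, 0.105, 0.995, 0.0]
ft_force: [0.1, 0.8, -0.2]
grip_width: 0.1
gripper_force: 0.0
time: 55.2
eef_pos: [591.1, 19.1, 301.9]
ee_rot: [-0.0, 0.104, 0.995, 0.0]
ft_force: [0.1, -1.1, -0.0]
grip_width: -0.2
gripper_force: 0.0
[6.32409293e+01 7.91892944e-02 3.01905787e+02]
```

```bash
python3 -m creep '[[-1,[0.0393,0,0.0126],[0,0,0]],[-1,[0.0393,0,0.0126],[0,0,0]]]'
python3 -m creep '[[-1,[0.036,0,0.02],[0,0,0]],[-1,[0.036,0,0.02],[0,0,0]]]'
python3 -m creep '[[-1,[0.0313,0,0.0269],[0,0,0]],[-1,[0.0313,0,0.0269],[0,0,0]]]'
```

```text
time: 55.45
eef_pos: [562.0, 25.3, 291.6]
ee_rot: [0.0, 0.105, 0.994, 0.0]
ft_force: [2.1, 0.1, -0.7]
grip_width: 0.1
gripper_force: 0.7
time: 55.7
eef_pos: [533.7, 31.4, 275.6]
ee_rot: [0.0, 0.105, 0.994, 0.0]
ft_force: [1.8, -0.3, 0.2]
grip_width: 0.3
gripper_force: 0.6
time: 55.95
eef_pos: [509.3, 36.6, 254.0]
ee_rot: [0.0, 0.105, 0.994, 0.0]
ft_force: [0.8, -0.1, -0.0]
grip_width: -0.0
gripper_force: 0.5
```

```bash
python3 -m creep '[[-1,[0.0253,0,0.0326],[0,0,0]],[-1,[0.0253,0,0.0326],[0,0,0]],[-1,[0.0145,0,0.0274],[0,0,0]],[-1,[0.0145,0,0.0274],[0,0,0]],[-1,[0.0102,0,0.0292],[0,0,0]],[-1,[0.0102,0,0.0293],[0,0,0]]]'
python3 -m creep '[[-1,[0.0043,0,0.0202],[0,0,0]],[-1,[0.0043,0,0.0202],[0,0,0]],[-1,[0.0023,0,0.0135],[0,0,0]],[-1,[0.0023,0,0.0135],[0,0,0]]]'
python3 -m creep '[[-1,[0,0,0.008],[0,0,0]],[-1,[0,0,0],[0,0,0]]]'
python3 -m creep '[[-1,[0,0,0.006],[0,0,0]],[-1,[0,0,0],[0,0,0]]]'
```

```text
time: 56.7
eef_pos: [470.0, 45.0, 181.9]
ee_rot: [0.0, 0.105, 0.995, 0.0]
ft_force: [0.3, -0.8, 1.7]
grip_width: 0.1
gripper_force: 0.3
time: 57.2
eef_pos: [465.0, 46.0, 155.4]
ee_rot: [0.0, 0.105, 0.995, 0.0]
ft_force: [-0.1, -0.4, 1.2]
grip_width: -0.2
gripper_force: 0.3
time: 57.45
eef_pos: [464.7, 46.0, 152.3]
ee_rot: [-0.0, 0.105, 0.995, 0.0]
ft_force: [-0.8, 0.3, 0.4]
grip_width: 0.0
gripper_force: 0.0
time: 57.7
eef_pos: [464.9, 46.1, 150.1]
ee_rot: [0.0, 0.105, 0.995, 0.0]
ft_force: [0.6, 0.0, 0.4]
grip_width: -0.4
gripper_force: 0.3
```

```bash
python3 -m creep '[[-1,[0,0,0.004],[0,0,0]],[-1,[0,0,0],[0,0,0]]]'
python3 -m creep '[[-1,[0,0,0.003],[0,0,0]],[-1,[0,0,0],[0,0,0]]]'
```

```text
time: 57.95
eef_pos: [465.0, 46.1, 149.9]
ee_rot: [0.001, 0.105, 0.994, 0.0]
ft_force: [-5.6, -1.0, 24.2]
grip_width: 0.1
gripper_force: 11.8
time: 58.2
eef_pos: [465.0, 46.1, 149.7]
ee_rot: [0.001, 0.105, 0.994, 0.0]
ft_force: [-11.5, -1.4, 40.8]
grip_width: 0.0
gripper_force: 20.0
```

```bash
python3 -m creep '[[-1,[0,0,-0.007],[0,0,0]],[-1,[0,0,-0.03],[0,0,0]],[-1,[0,0,-0.1],[0,0,0]],[-1,[0,0,-0.14],[0,0,0]],[-1,[0,0,-0.14],[0,0,0]],[-1,[0,0.1,0],[0,0,0]],[-1,[0,0.14,0],[0,0,0]],[-1,[0,0.14,0],[0,0,0]],[-1,[0,0.14,0],[0,0,0]],[-1,[0,0.14,0],[0,0,0]]]'
python3 -m creep '[[-1,[0,0.14,0],[0,0,0]],[-1,[0,0.14,0],[0,0,0]],[-1,[0,0,0],[0,0,0]],[-1,[0,0,0],[0,0,0]]]'
python3 - <<'E'
from h import *
im=manip.read_camera("top");cv2.imwrite("tF.png",im);c=cal("top");B=cv2.imread("pics/top0.png");B=cv2.resize(B,(512,384),interpolation=cv2.INTER_AREA)
T7=cv2.resize(cv2.imread("pics/t7.png"),(512,384),interpolation=cv2.INTER_AREA)
def m(ref,u0,u1,v0,v1):
    t=ref[v0:v1,u0:u1];s=im[v0-20:v1+20,u0-20:u1+20];r=cv2.matchTemplate(s,t,cv2.TM_CCOEFF_NORMED);_,sc,_,l=cv2.minMaxLoc(r);return l[0]-20,l[1]-20,round(sc,3)
print("bottle",m(B,192,216,113,133),"tipA",m(B,265,320,102,147),"tipB",m(B,336,392,118,160),"slide",m(B,142,181,183,203),"marker",m(B,105,163,137,155),"tray",m(B,308,416,202,275),"rack",m(T7,335,392,220,254))
g=cv2.cvtColor(im,cv2.COLOR_BGR2GRAY)
print("lid corners px",w2p("top",[case(-108,96,136),case(-108,-96,136),case(88,96,136),case(88,-96,136)],c))
for y in(-60,50):
    p=w2p("top",[case(-108+d,y,136) for d in range(-10,12,2)],c).round().astype(int);print(g[p[:,1],p[:,0]])
p=w2p("top",[[400+0*k,200+k,1] for k in range(0,180,12)],c).round().astype(int);print("mat",g[p[:,1],p[:,0]])
E
```

```text
time: 59.45
eef_pos: [520.0, 305.7, 314.6]
ee_rot: [0.0, 0.105, 0.994, 0.0]
ft_force: [1.4, 0.5, -0.0]
grip_width: 0.0
gripper_force: 0.0
time: 59.95
eef_pos: [543.0, 413.3, 314.0]
ee_rot: [-0.0, 0.105, 0.995, -0.0]
ft_force: [-0.0, -0.8, -0.1]
grip_width: -0.1
gripper_force: 0.0
bottle (0, 0, 0.717) tipA (0, 0, 0.818) tipB (0, 0, 0.993) slide (0, 0, 0.98) marker (0, 0, 0.994) tray (-2, 8, 0.443) rack (-2, 8, 0.931)
lid corners px [[186.1 240.5]
 [268.5 259.3]
 [206.5 158.5]
 [286.6 176.4]]
[135 137 124 120  80 103 145 170 165 165 166]
[ 85  86  86  88  86  84  94 141 170 168 166]
mat [160 157 159 160 159 159 159 156 157 167 163 163 164 163 164]
```

```bash
python3 -c "
from bench import manip
print(manip.sign_off())"
```

```text
the job is handed in; nothing more can be done
None
```

The job is handed in: the rack was levelled, lifted out and stands in the tray, all four pots are upright on the case floor, and the lid is shut. While I lowered the first pot, the hand pressed on the case rim, with up to about 69 N at the wrist, so the 40 N limit may have been exceeded. The tray was knocked about 20 mm mid-run with the rack still in it, and the other desk items did not move.

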